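Mount a glass sample under the sprung clips of a macro stand

TASK

Mount the loose glass sample on the macro stand's light stage: lay it flat and lengthwise in front of the two sprung clips, slide it in under them so that they ride up over it, and push it gently home against the bar until both clips snap down behind its near edge. Never force the glass or bend the clips up farther than the glass needs, do not shift the other things on the table, and leave the glass square and central under the two clips.

Things in the scene. Friction and masses are not known exactly. Their poses are not given: they have to be found in the camera images.
- glass: The glass sample: a clear, slightly green float-glass plate with plain square edges, 90 mm (x) by 60 mm (y) by 6 mm thick, about 80 g, lying flat on the table near two other material samples (oak, stone). Origin: centre of its underside; x along its length, y across, z up. Either end may lead. It can be picked up by its two long edges, 60 mm apart.
- stage: Macro stand, fixed: a flat grey light stage, 270 mm (x) by 130 mm (y), with a white window; its top is 36 mm above the table. Origin: centre of the stage's underside, on the table; x runs lengthwise in the direction in which the glass is pushed in (away from the robot), y to the left, z up. A bar with two sprung clips stands across the far end of the stage.
- stage_top (a point): Centre of the stage's top face, on which the glass lies, 36 mm above the table; axes as the stage. In this frame the near end of the stage is at x = -135 mm. With the glass home its centre is at x = 40 mm with the bar in its middle setting (29 to 51 mm over all settings), y = 0.
- bar_mark (a point): Mark on the stage's top face, x = 85 mm from its centre. The near face of the bar, the stop for the glass, is here in its middle setting, but the bar with its clips is clamped up to 11 mm nearer or farther; this is not measured and must be found by feel. Bar: aluminium, 18 mm in x, 120 mm in y, 12 mm high, screw heads to 25 mm above the stage. It does not shift in use.
- mouth_mark (a point): Mark on the stage's top face, x = -30 mm from its centre. In the middle setting the near tips of the clips' lips are above it, their underside 11 mm above the stage; from there the lips slope down at 26 degrees to the noses at x = -8 mm, 1 mm above the stage. The glass is fed in under the lips, along +x, lying on the stage. The stage is clear from here to its near end, 105 mm.
- column (a point): Foot of the stand's column (26 mm thick, 350 mm high), -60 mm in x and 185 mm in y from the stage's centre, on a steel foot plate 10 mm thick that sticks out 218 mm from the centre on the stage's left (+y) side. A camera head hangs 170 mm and more above the table, swung away to the left beyond the column. Fixed.
- clip_left (a joint): Lift (rad) of the left clip: a sprung steel leaf 8 mm wide at y = 24 mm, 12 mm above the stage, hinged on the bar's near top edge and 95 mm long towards -x. 0 = down; about 0.055 while its nose rides on the glass; about 0 again once it has snapped down behind the glass, 2 mm off its near edge. It presses with 1.5 N (down) to 2.2 N (riding). Feeding the glass takes a push of 5 to 10 N at the lips, then 2 to 4 N.
- clip_right (a joint): Lift (rad) of the right clip, at y = -24 mm in the stage's frame; otherwise the same as the left one: 0 = down, about 0.055 riding on the glass, about 0 again once it has snapped down behind it.
- oak: Bystander: oak sample, a wooden strip 110 x 45 x 12 mm, lying on the table; origin: centre of its underside. Leave alone.
- stone: Bystander: pale stone sample, a square tile 75 x 75 x 10 mm, lying on the table; origin: centre of its underside. Leave alone.
- pencil_cup: Bystander: black pencil cup 68 mm wide, 95 mm high, pencils to 175 mm; origin: centre of its underside. Leave alone.
- glue: Bystander: white glue bottle 46 mm wide, 125 mm high; origin: centre of its underside. Leave alone.
- massing: Bystander: small white card study model 75 x 55 mm, 56 mm high; origin: centre of its underside. Leave alone.
- tape: Bystander: roll of paper tape lying flat, 80 mm wide, 19 mm high; origin: centre of its underside. Leave alone.
- eraser: Bystander: dark eraser 50 x 22 x 12 mm; origin: centre of its underside. Leave alone.
There are look-alikes about, which are no part of the job. What is meant by the glass is not blue, brown or yellow, and is the smaller of those in its own colour.

How it is judged:
By the outcome, as a careful person would: the job done as asked, in the order asked, and still so for the second after the job is handed in, with the robot touching nothing.
It also fails if it takes over 58 s, if anything falls off the work surface, if the arm or the gripper's body presses on something with over 40 N, if the wrist force passes 120 N, or if a joint passes its speed limit or range.

ROBOT

A 6-joint arm with a two-finger parallel gripper is mounted at the origin on the work surface. World frame = base frame: x ahead of the robot, y to its left, z up, the work surface at z = 0. Lengths are in mm, angles in rad, forces in N, time in s.
With the tool pointing down it reaches from about 400 to 925 mm from the base axis. Payload 12.5 kg.
Tool frame: the origin (TCP) lies midway between the tips of the shut fingers; the grasp point (between the pads) lies 19 mm behind it; x points along the fingers, y is the direction in which the jaws open and shut, and the axes are right-handed (so a half turn about x gives the same grasp; the last joint's range is limited). The gripper opens to 95 mm and grips with 3 to 60 N. Pads are 20 mm wide; open, the fingers measure 119 mm over their backs; the gripper's body (75 mm by 180 mm) begins 59 mm behind the grasp point.
Start: joints at [-1.282, 0.491, 1.559, -0, 1.092, -0.106], TCP at [240.414, -576.93, 214.661] pointing down, gripper open.
Joint ranges: [-3.1, 3.1], [-0.84, 2.19], [0.05, 2.79], [-1.13, 4.28], [0.06, 2.93], [-2.69, 2.69]. Speed limits (rad/s): [2.22, 2.22, 2.79, 3.14, 3.14, 3.14].

INTERFACE

Orientations are given as [roll, pitch, yaw] about the fixed x, y, z axes, in that order (R = Rz(yaw) Ry(pitch) Rx(roll)).
In Python, from cell import sensors, read_camera, get_calibration, order gives the robot as it stands. The module is installed in compiled form; this text tells all that it offers.
- The arm moves only by the tool servo_tool, never from a script. Its argument "steps" is text: rows parted by semicolons, each of 7 numbers parted by spaces: the shift along the tool's x, y, z in mm, then the turn, a rotation vector about the tool's x, y, z in rad, then the finger opening in mm, from 0 to 95.1. A call has exactly 8 rows; each row shifts and turns the pose as measured when the row begins, along the tool's axes as they then stand; what a row does not reach is not made up. A row lasts 1/10 s, in which the tool goes at most 50 mm and 8.59 degrees, less where a joint would pass 70% of its speed; a pose out of reach is approached as far as the arm can. A call is refused whole if a number of a shift passes 50 or a number of a turn 0.15, either way. A call with a gripper value outside its range is refused whole. The fingers move at their own pace and stop on an object; the grip force is fixed at half the most. Time passes only in rows, so rows that do not move let the fingers close, or fill a call up. It gives the time, the measured TCP pose, the force and the opening at its end, in the units of the state.
- sensors.state(): the state, without advancing time (a new reading comes with each control period).
- read_camera(name): name is "scene" or "top" or "wrist"; returns (picture, depth): 384x512x3 uint8, blue, green, red; 384x512 float32, mm along the optical axis (not along the pixel's ray), 0 where there is no reading.
- get_calibration(name): a dict with "mtx" (3x3 intrinsics, pixels), "R" (3x3) and "t" (3): a world point X has camera coordinates R X + t. Camera axes: x right, y down, z forward; pixel columns grow to the right and rows downward; lengths in mm; the calibration is good to about 2 mm. The wrist camera is an equidistant fisheye: a pixel r from the principal point sees the ray r / f radians off the axis. A picture is of the moment at which its call begins: read the wrist's pose just before it. get_calibration takes no time and is no camera call; for the wrist camera it gives the pose at the moment of the call.
- order.job_done(): hands the job in, once; it reports no verdict.
The state is a dict: "t": time; "joints": joint angles; "qvel": joint speeds; "tau": joint torques, N m; "eef_pos": TCP position; "tcp_rot": TCP orientation; "ft_force": force on the tool from outside, world axes, zero at the start; "moment": the same for the moment, N m; "opening": opening from 0.0 (shut) to 1.0 (fully open).
Only numpy, scipy, OpenCV 4.12 (cv2) and the standard library are available. Lean on these libraries where they do the work, as an engineer would, in place of code of your own. Each camera call takes 0.05 s, during which the arm holds its last target.

## Working session

There is one attempt and no reset: what is moved stays moved. The work goes in short steps, Python scripts to look and compute and a tool call to move; the robot and the scene stay as the last step left them, time stands still between calls to the robot, and variables do not carry over. Pictures are saved under pics/ and viewed, and the job is handed in when it is done.

Besides the shell and the picture viewer there is one more tool, called after ">>>" as a command line: name --argument value ..., lists and objects as JSON in quotes. servo_tool: Moves the arm, as the interface text tells. Its arguments: {"type":"object","properties":{"steps":{"type":"string"}},"required":["steps"]}

```bash
mkdir -p pics; ls
python3 - <<'E'
from cell import sensors, read_camera, get_calibration
import cv2, numpy as np
s=sensors.state(); print(s)
for n in ("scene","top","wrist"):
    c=get_calibration(n); print(n,c)
    p,d=read_camera(n); cv2.imwrite(f"pics/{n}0.png",p); np.save(f"pics/{n}0.npy",d)
E
```

```text
pics
{'t': 0.0, 'joints': array([-1.28157567e+00,  4.91561772e-01,  1.55942200e+00, -9.60156234e-06,
        1.09172299e+00, -1.05603263e-01]), 'qvel': array([-2.46535204e-04, -5.59526839e-04,  6.07371634e-04, -8.93920350e-04,
       -1.14891887e-05, -1.07461970e-03]), 'tau': array([ 2.47409749e-03, -6.12635851e+01, -2.58178121e+01,  6.93100621e-02,
        4.82236978e-02, -6.92578283e-05]), 'eef_pos': array([ 240.35255847, -576.67987708,  214.06983229]), 'tcp_rot': array([-1.66875622,  1.56968219,  1.86766478]), 'ft_force': array([ 0.72181061, -0.23707583,  0.05388198]), 'moment': array([0.01547629, 0.01685888, 0.01302338]), 'opening': 1.00149777961354}
scene {'mtx': array([[407.34983409,   0.        , 260.12042749],
       [  0.        , 407.34983409, 185.7478754 ],
       [  0.        ,   0.        ,   1.        ]]), 'R': array([[-0.8602435 ,  0.50952716, -0.01905793],
       [ 0.30464743,  0.48365105, -0.8205313 ],
       [-0.40886559, -0.71166266, -0.57128381]]), 't': array([ 451.40005737,  -71.08743219, 1399.61942521])}
top {'mtx': array([[433.10375129,   0.        , 249.3141618 ],
       [  0.        , 433.10375129, 195.34982921],
       [  0.        ,   0.        ,   1.        ]]), 'R': array([[ 0.00645559, -0.99992949, -0.00996687],
       [-0.98852566, -0.00487712, -0.15097429],
       [ 0.15091503,  0.01082713, -0.98848744]]), 't': array([ -70.77275578,  491.45198953, 1428.57593751])}
wrist {'mtx': array([[297.31863964,   0.        , 255.80291374],
       [  0.        , 297.31863964, 187.78176804],
       [  0.        ,   0.        ,   1.        ]]), 'R': array([[ 3.84733828e-01, -9.23027344e-01, -6.36140698e-04],
       [-8.84194151e-01, -3.68745106e-01,  2.86753815e-01],
       [-2.64916186e-01, -1.09761421e-01, -9.58004094e-01]]), 't': array([-624.92459003,  -32.92315416,  391.83524512])}
```

View pics/scene0.png

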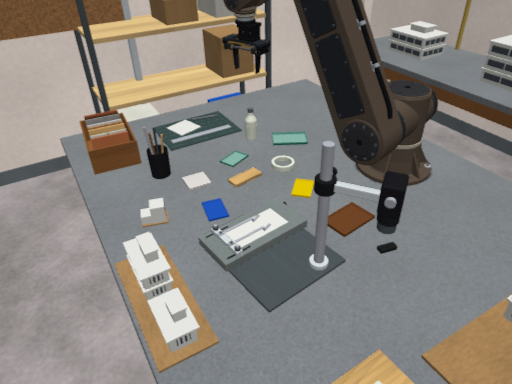

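View pics/top0.png

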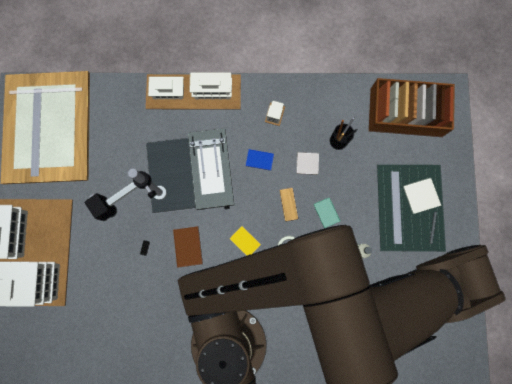

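View pics/wrist0.png

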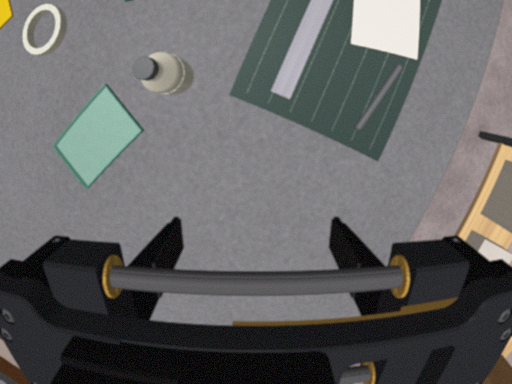

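The scene picture shows two green plates, at about (234,158) and (290,138). In the top picture one is at (327,213), and the other is hidden by the arm. The stage is at about (211,170) in the top picture. I'll enlarge these areas next.

```bash
cat > h.py <<'E'
import numpy as np, cv2
from cell import sensors, read_camera, get_calibration
def ray(c,uv,fish=False):
    K=c["mtx"];x=(uv[0]-K[0,2])/K[0,0];y=(uv[1]-K[1,2])/K[1,1]
    if fish:
        r=np.hypot(x,y); d=np.array([np.sin(r)*x/r,np.sin(r)*y/r,np.cos(r)])
    else: d=np.array([x,y,1.])
    o=-c["R"].T@c["t"]; return o,c["R"].T@d
def onz(c,uv,z,fish=False):
    o,d=ray(c,uv,fish); return o+d*(z-o[2])/d[2]
def proj(c,X,fish=False):
    p=c["R"]@np.asarray(X,float)+c["t"]; K=c["mtx"]
    if fish:
        r=np.hypot(p[0],p[1]);th=np.arctan2(r,p[2]);q=p[:2]/r*th
    else:q=p[:2]/p[2]
    return q*K[0,0]+K[:2,2]
def crop(src,x0,y0,x1,y1,k,out):
    p=cv2.imread(src) if isinstance(src,str) else src
    cv2.imwrite(out,cv2.resize(p[y0:y1,x0:x1],None,fx=k,fy=k,interpolation=cv2.INTER_CUBIC))
E
python3 - <<'E'
from h import *
crop("pics/top0.png",140,120,260,220,6,"pics/t1.png")
crop("pics/scene0.png",190,110,320,210,6,"pics/s1.png")
crop("pics/scene0.png",190,195,320,275,6,"pics/s2.png")
crop("pics/top0.png",270,150,380,250,6,"pics/t2.png")
E
```

```text
(no output)
```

View pics/t1.png

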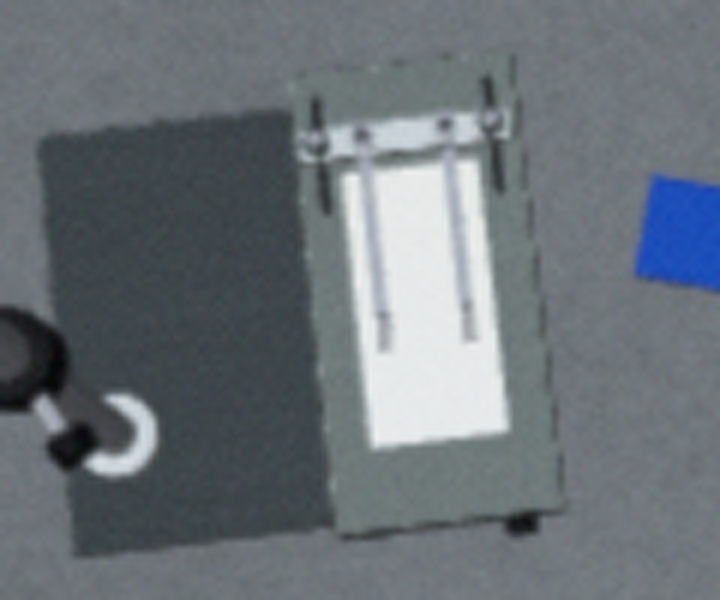

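View pics/s1.png

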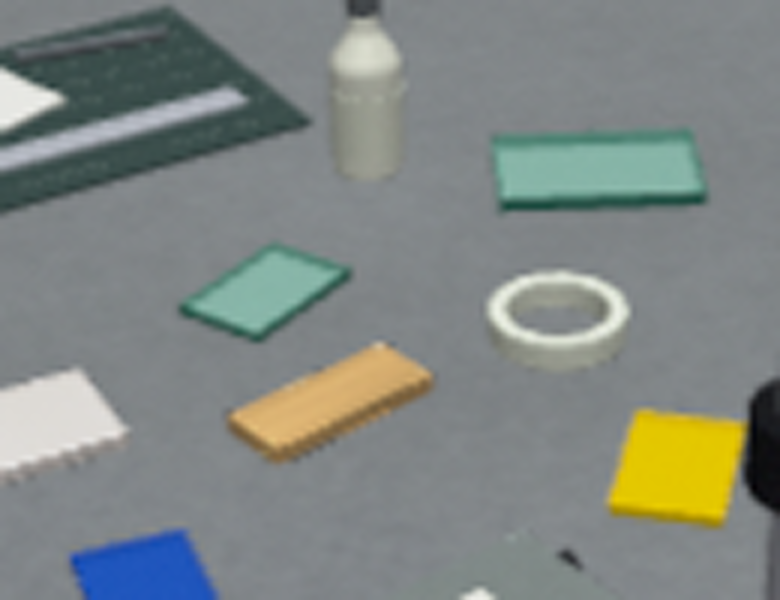

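View pics/s2.png

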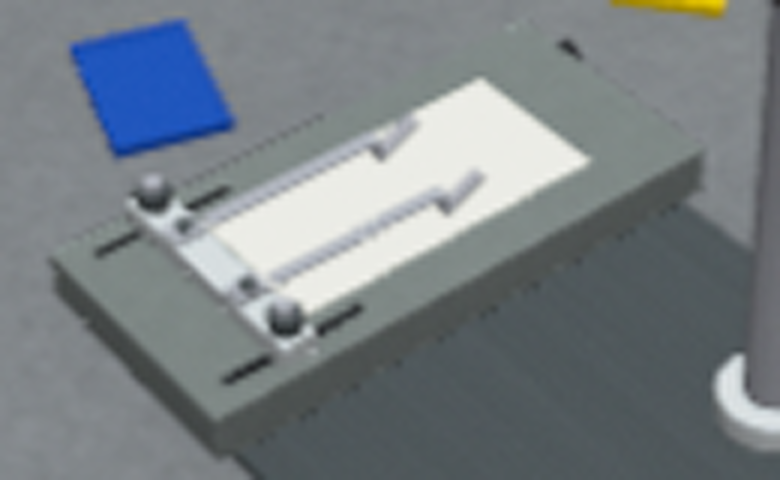

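View pics/t2.png

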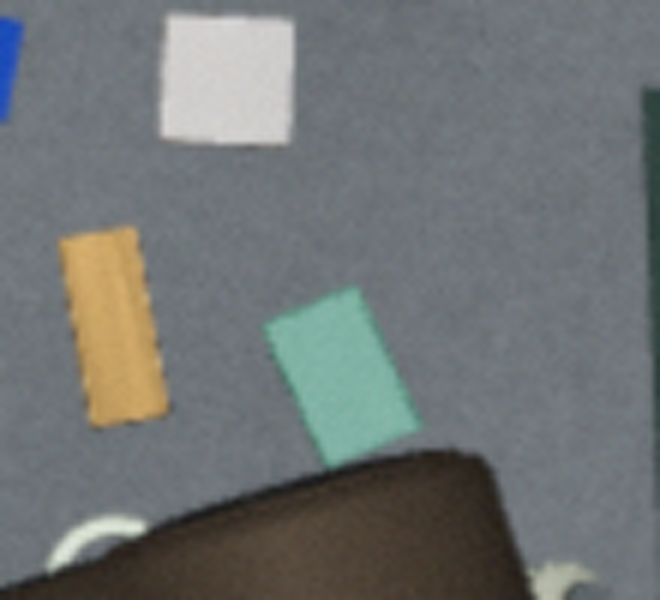

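```bash
cat > fit.py <<'E'
from h import *
from scipy.optimize import least_squares
def un(P,x0,y0,k): return (np.array(P,float)+.5)/k-.5+[x0,y0]
def fit(L,W,z,obs,x0):
    # obs: list (calib,pixels 4x2 ordered ++,+-,--,-+)
    loc=np.array([[L,W],[L,-W],[-L,-W],[-L,W]])/2
    def pts(p):
        c,s=np.cos(p[2]),np.sin(p[2]);return np.c_[loc@np.array([[c,s],[-s,c]])+p[:2],np.full(4,z)]
    def res(p):
        r=[]
        for c,P in obs:
            for X,q in zip(pts(p),P):
                if q is not None and not np.isnan(q[0]): r+=list(proj(c,X)-q)
        return np.array(r)
    s=least_squares(res,x0); return s.x,res(s.x).reshape(-1,2).round(1)
E
python3 - <<'E'
from fit import *
T=get_calibration("top");S=get_calibration("scene")
gt=un([(357,287),(265,325),(330,467),(421,428)],270,150,6)
gs=un([(348,268),(275,243),(183,308),(258,337)],190,110,6)
for c,P in((T,gt),(S,gs)):
    X=np.array([onz(c,p,6) for p in P]);print(X.round(1)[:,:2].tolist(),X.mean(0).round(1),np.linalg.norm(X-np.roll(X,-1,0),axis=1).round(1))
bs=un([(492,135),(692,131),(706,196),(501,204)],190,110,6)
X=np.array([onz(S,p,6) for p in bs]);print('big',X.round(1).tolist(),np.linalg.norm(X-np.roll(X,-1,0),axis=1).round(1))
st=un([(295,77),(513,52),(565,508),(338,535)],140,120,6)
ss=un([(215,420),(50,262),(512,25),(703,152)],190,195,6)
for c,P in((T,st),(S,ss)):
    X=np.array([onz(c,p,36) for p in P]);print('stage',X.round(1)[:,:2].tolist(),X.mean(0).round(1),np.linalg.norm(X-np.roll(X,-1,0),axis=1).round(1))
    print(fit(270,130,36,[(c,P)],[800,100,0.05]))
print(fit(270,130,36,[(T,st),(S,ss)],[800,100,0.05]))
# other objects top: 
for n,uv,z in [("oak",(288.5,204),12),("stone",(308,163),10),("glue",(365,250),0),("tape",(288,245),19),("cup",(343,135),50),("blue",(260,160),6),("yellow",(245,241),6)]:
    print(n,onz(T,uv,z).round(0))
E
```

```text
[[490.7, -342.7], [468.4, -289.5], [387.2, -325.1], [409.7, -377.3]] [ 439.  -333.7    6. ] [57.6 88.7 56.8 88.1]
[[386.9, -321.0], [409.9, -371.3], [491.2, -332.7], [468.7, -280.6]] [ 439.2 -326.4    6. ] [55.3 89.9 56.7 91.2]
big [[223.2, -420.3, 6.0], [109.8, -354.2, 6.0], [154.1, -277.9, 6.0], [267.7, -338.4, 6.0]] [131.2  88.2 128.7  93.3]
stage [[711.7, 143.5], [727.1, 17.6], [461.3, -15.6], [445.4, 111.9]] [586.4  64.4  36. ] [126.8 267.9 128.5 268.2]
(array([5.86447454e+02, 6.43776041e+01, 1.21590700e-01]), array([[-0.5, -0.2],
       [ 0.4, -0.3],
       [ 0.3,  0.3],
       [-0.2,  0.2]]))
stage [[711.2, 152.2], [730.0, 30.5], [468.6, -8.4], [446.8, 119.4]] [589.1  73.4  36. ] [123.2 264.2 129.6 266.4]
(array([5.88363228e+02, 7.25654166e+01, 1.43245397e-01]), array([[ 0.2,  1.3],
       [-0.9, -0.5],
       [ 0.8, -1. ],
       [ 0. , -0.5]]))
(array([5.86951969e+02, 6.81479263e+01, 1.33993933e-01]), array([[-2. , -0.1],
       [-1.2, -0.6],
       [-0.4, -0.2],
       [-0.8,  0.3],
       [-0.6, -0.3],
       [-1.1, -2. ],
       [ 0.9, -1.8],
       [-0.4, -1.2]]))
oak [ 466. -202.   12.]
stone [ 611. -271.   10.]
glue [ 312. -462.    0.]
tape [ 326. -199.   19.]
cup [ 700. -387.   50.]
blue [ 622. -104.    6.]
yellow [339. -54.   6.]
```

Run:
```python
from h import *
crop("pics/wrist0.png",35,65,165,205,5,"pics/w1.png")
c=get_calibration("wrist")
X=np.array([onz(c,p,6,True) for p in [(107,85),(142,130),(88,186),(55,146)]]);print(X.round(1).tolist(),X.mean(0),np.linalg.norm(X-np.roll(X,-1,0),axis=1).round(1))
print(-c["R"].T@c["t"])
# depth check for plate & table in top/scene
for n in("top","scene"):
    d=np.load(f"pics/{n}0.npy");c=get_calibration(n)
    for uv in ([(327,213),(311,213),(308,163),(288,204)] if n=="top" else [(234,158),(222,168),(196,181),(245,177)]):
        o,r=ray(c,uv);print(n,uv,(o+r*np.median(d[uv[1]-1:uv[1]+2,uv[0]-1:uv[0]+2])).round(1))
```

```text
[[267.3, -346.4, 6.0], [226.3, -418.3, 6.0], [116.9, -357.9, 6.0], [154.4, -283.4, 6.0]] [ 191.24340253 -351.48232117    6.        ] [ 82.7 125.   83.3 129.2]
[ 315.1263679  -545.96645675  384.50251589]
top (327, 213) [ 436.9 -334.7    4.2]
top (311, 213) [ 4.371e+02 -2.804e+02 -2.000e-01]
top (308, 163) [ 611.  -271.3    9.5]
top (288, 204) [ 466.4 -200.6   11.2]
scene (234, 158) [ 441.  -323.1    6.7]
scene (222, 168) [ 502.8 -294.7    0.9]
scene (196, 181) [ 614.5 -258.2    8.2]
scene (245, 177) [ 470.1 -189.2   11.3]
```

View pics/w1.png

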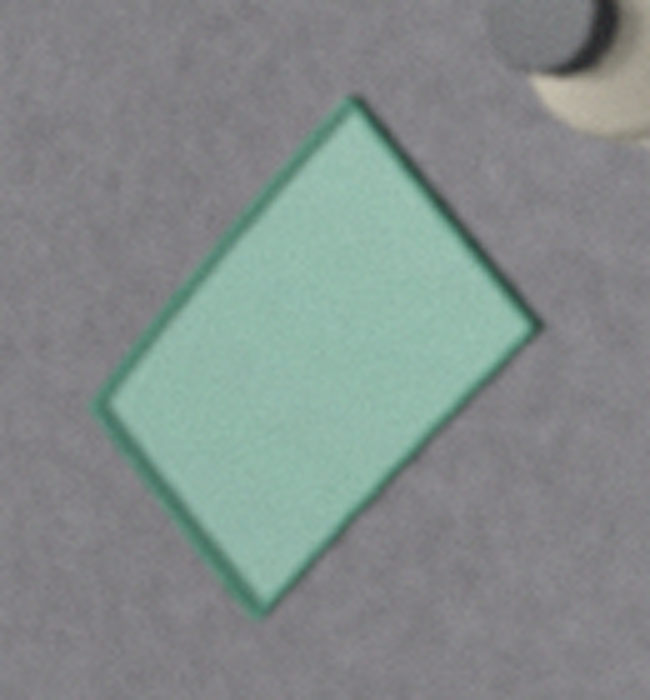

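```bash
cat >> h.py <<'E'
from scipy.spatial.transform import Rotation as Ro
def pose():
    s=sensors.state(); return np.array(s["eef_pos"]),Ro.from_euler("xyz",s["tcp_rot"]).as_matrix()
def tgt(yaw):
    """tool x down, tool y (jaws) at world angle yaw"""
    y=np.array([np.cos(yaw),np.sin(yaw),0]);x=np.array([0,0,-1.]);return np.c_[x,y,np.cross(x,y)]
def plan(p1,yaw,n,show=True):
    p,R=pose();R1=tgt(yaw); rv=Ro.from_matrix(R.T@R1).as_rotvec(); st=Ro.from_rotvec(rv/n).as_matrix()
    dp=(np.asarray(p1,float)-p)/n
    for i in range(n):
        print((R.T@dp).round(1),(rv/n).round(3)); R=R@st
E
python3 - <<'E'
from h import *
p,R=pose();print(p,R.round(3)); print(np.arctan2(R[1,1],R[0,1]))
E
```

```text
[ 240.36653894 -576.75387914  214.22107498] [[-0.     0.385 -0.923]
 [ 0.001 -0.923 -0.385]
 [-1.    -0.001 -0.   ]]
-1.1759499262440962
```

>>> servo_tool --steps "0 -19 -32 0 0 0 95; 0 -19 -32 0 0 0 95; 0 -19 -32 0 0 0 95; 0 -19 -32 0 0 0 95; 0 -19 -32 0 0 0 95; 0 -19 -32 0 0 0 95; 0 -19 -32 0 0 0 95; 0 -19 -32 0 0 0 95"

```text
t: 0.95
eef_pos: [421.4, -332.4, 212.1]
tcp_rot: [-1.383, 1.567, 2.146]
ft_force: [-0.0, -0.4, -0.6]
opening: 1.002
```

Run:
```python
from h import *
plan([416,-340,140],-1.163,8)
c=get_calibration("wrist");s=sensors.state();print(s["eef_pos"],s["qvel"].round(3))
p,d=read_camera("wrist");cv2.imwrite("pics/w2.png",p);np.savez("pics/w2.npz",**c)
p,d=read_camera("top");cv2.imwrite("pics/top2.png",p)
```

```text
[9.  0.7 1. ] [-0.003  0.     0.   ]
[9.  0.7 1. ] [-0.003  0.     0.   ]
[9.  0.6 1. ] [-0.003  0.     0.   ]
[9.  0.6 1. ] [-0.003  0.     0.   ]
[9.  0.6 1. ] [-0.003  0.     0.   ]
[9.  0.6 1. ] [-0.003  0.     0.   ]
[9.  0.6 1. ] [-0.003  0.     0.   ]
[9.  0.6 1. ] [-0.003  0.     0.   ]
[ 421.3520359  -332.39236937  212.08004087] [ 0.713 -0.03   0.051  0.005 -0.024  0.707]
```

View pics/w2.png

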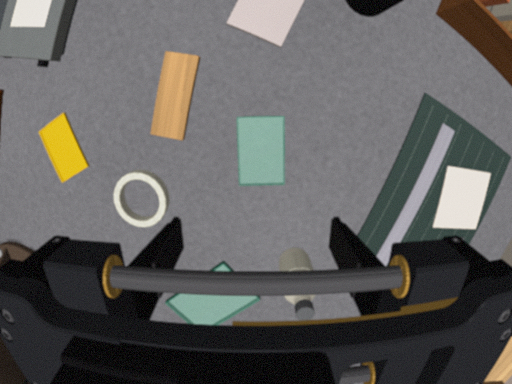

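The small green plate is near the centre of the wrist picture, with corners at about (238,117), (284,117), (284,184) and (239,185). I'll enlarge it.

Run:
```python
from h import *
crop("pics/w2.png",225,105,300,195,7,"pics/w2c.png")
print(pose()[0])
```

```text
[ 422.44124007 -330.6519856   212.14024478]
```

View pics/w2c.png

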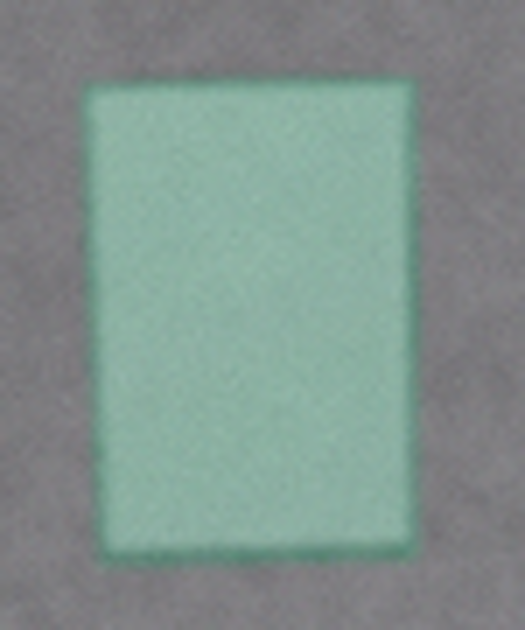

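Run:
```python
from fit import *
c=dict(np.load("pics/w2.npz"))
P=un([(90,86),(413,83),(412,549),(104,551)],225,105,7)
X=np.array([onz(c,p,6,True) for p in P]);print(X.round(1).tolist(),X.mean(0).round(1),np.linalg.norm(X-np.roll(X,-1,0),axis=1).round(1))
a=(X[0]+X[1])/2-(X[2]+X[3])/2;print("yaw",np.arctan2(a[1],a[0]))
a=X[0]-X[1];print(np.arctan2(-a[0],a[1]))
```

```text
[[469.1, -287.5, 6.0], [491.6, -341.0, 6.0], [411.5, -375.3, 6.0], [389.2, -321.8, 6.0]] [ 440.3 -331.4    6. ] [58.1 87.2 58.  86.9]
yaw 0.40501075943429893
0.3997522867618923
```

>>> servo_tool --steps "22 1 1 0 0 0 95; 22 1 1 0 0 0 95; 22 1 1 0 0 0 95; 22 1 1 0 0 0 95; 22 1 1 0 0 0 95; 22 1 1 0 0 0 95; 22 1 1 0 0 0 95; 12 1 1 0 0 0 95"

```text
t: 1.85
eef_pos: [417.5, -343.9, 41.6]
tcp_rot: [2.406, 1.57, -0.343]
ft_force: [0.3, -1.2, 0.1]
opening: 1.002
```

Run:
```python
from h import *
plan([417,-341,1.5],-1.168,4)
c=get_calibration("wrist");print(pose()[0]);np.savez("pics/w3.npz",**c)
p,d=read_camera("wrist");cv2.imwrite("pics/w3.png",p)
```

```text
[10.  -0.7 -0.2] [-0.002 -0.    -0.   ]
[10.  -0.7 -0.2] [-0.002 -0.    -0.   ]
[10.  -0.7 -0.2] [-0.002 -0.    -0.   ]
[10.  -0.7 -0.2] [-0.002 -0.    -0.   ]
[ 417.50522749 -343.94289538   41.59352706]
```

View pics/w3.png

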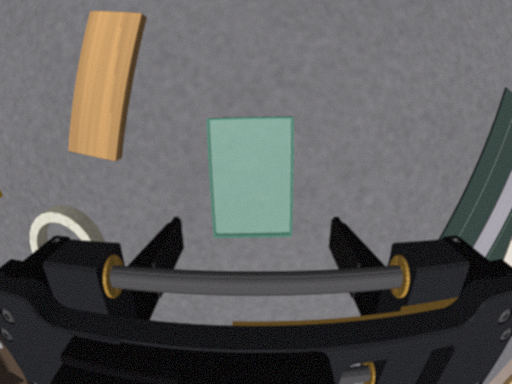

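Run:
```python
from fit import *
c=dict(np.load("pics/w3.npz"))
X=np.array([onz(c,p,6,True) for p in [(209,118),(292,117),(291,233),(215,235)]]);print(X.round(1).tolist(),X.mean(0).round(1),np.linalg.norm(X-np.roll(X,-1,0),axis=1).round(1))
a=(X[0]+X[1])/2-(X[2]+X[3])/2;print("yaw",np.arctan2(a[1],a[0]))
g=X.mean(0)[:2]; p,R=pose(); print(p, ((g-p[:2])@R[:2,1]).round(1),((g-p[:2])@R[:2,2]).round(1), np.arctan2(R[1,1],R[0,1]))
```

```text
[[469.6, -287.6, 6.0], [492.1, -340.4, 6.0], [412.3, -375.7, 6.0], [388.3, -322.4, 6.0]] [ 440.6 -331.5    6. ] [57.4 87.2 58.5 88.4]
yaw 0.4104657228128003
[ 417.1566491  -343.81537392   40.45135446] -2.4 -26.4 -1.1776859028659732
```

>>> servo_tool --steps "9 -0.6 0 -0.003 0 0 95; 9 -0.6 0 -0.003 0 0 95; 9 -0.6 0 -0.003 0 0 95; 6 -0.6 0 -0.003 0 0 95; 3 0 0 0 0 0 95; 1 0 0 0 0 0 95; 0 0 0 0 0 0 95; 0 0 0 0 0 0 95"

```text
t: 2.7
eef_pos: [416.9, -342.6, 2.5]
tcp_rot: [2.091, 1.568, -0.645]
ft_force: [0.1, 0.6, 0.0]
opening: 0.997
```

Run:
```python
from h import *
plan([417,-341,1.5],-1.163,1);s=sensors.state();print(s["eef_pos"],s["ft_force"])
```

```text
[ 1.  -1.4 -0.8] [-0.002 -0.001 -0.002]
[ 416.87099274 -342.62645729    2.49523565] [0.10008166 0.61825795 0.04364919]
```

>>> servo_tool --steps "0.7 -1.4 0 0 0 0 95; 0 0 0 0 0 0 75; 0 0 0 0 0 0 65; 0 0 0 0 0 0 55; 0 0 0 0 0 0 50; 0 0 0 0 0 0 50; 0 0 0 0 0 0 50; 0 0 0 0 0 0 50"

```text
t: 3.5
eef_pos: [416.6, -341.5, 2.6]
tcp_rot: [2.036, 1.567, -0.699]
ft_force: [-0.2, 0.1, -0.1]
opening: 0.623
```

>>> servo_tool --steps "0 0 0 0 0 0 50; -3 0 0 0 0 0 50; -6 0 0 0 0 0 50; -10 0 0 0 0 0 50; -15 0 0 0 0 0 50; -20 0 0 0 0 0 50; -20 0 0 0 0 0 50; -15 0 0 0 0 0 50"

```text
t: 4.3
eef_pos: [415.5, -340.5, 96.3]
tcp_rot: [2.386, 1.57, -0.349]
ft_force: [-0.5, -0.7, -0.9]
opening: 0.626
```

Run:
```python
from h import *
c=get_calibration("wrist");s=sensors.state();print(s["eef_pos"],s["ft_force"],s["opening"]);np.savez("pics/w4.npz",**c)
p,R=pose();print(R.round(3))
p,d=read_camera("wrist");cv2.imwrite("pics/w4.png",p)
p,d=read_camera("top");cv2.imwrite("pics/top4.png",p);crop(p,130,115,260,225,6,"pics/top4c.png")
```

```text
[ 415.51079925 -340.51680338   96.34895555] [-0.48830512 -0.66586036 -0.9445664 ] 0.6261656115903681
[[ 0.001  0.395 -0.919]
 [-0.    -0.919 -0.395]
 [-1.     0.001 -0.001]]
```

View pics/w4.png

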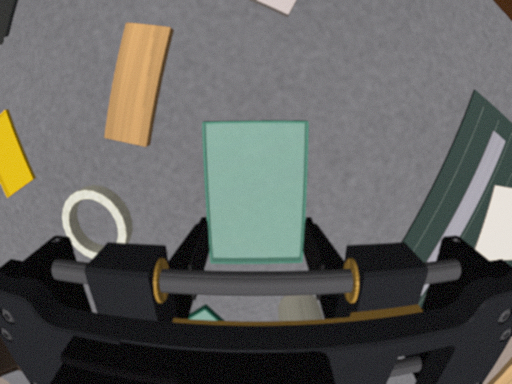

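View pics/top4c.png

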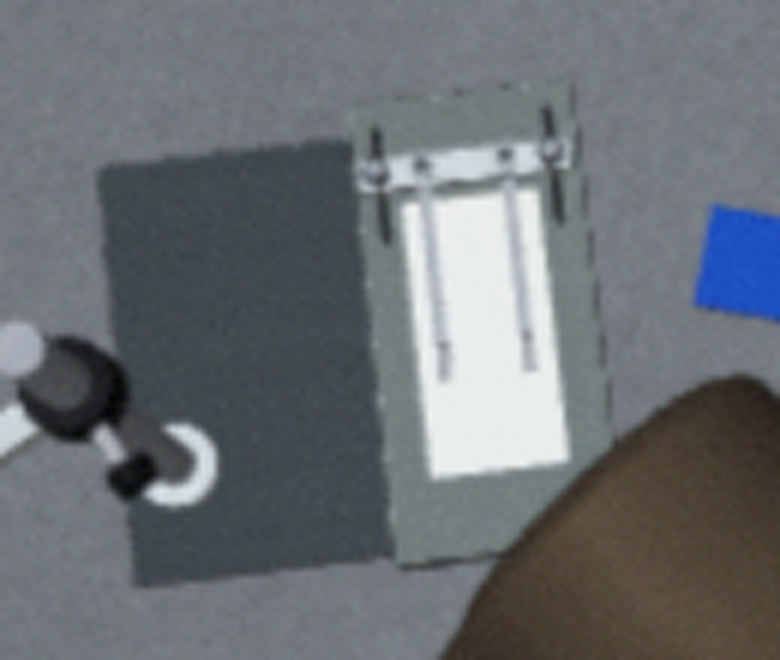

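Run:
```python
from h import *
plan([420,45,170],-1.437,10)
```

```text
[ -7.4 -35.3 -15.6] [ 0.027 -0.    -0.   ]
[ -7.4 -35.7 -14.7] [ 0.027 -0.    -0.   ]
[ -7.4 -36.1 -13.7] [ 0.027 -0.    -0.   ]
[ -7.4 -36.4 -12.7] [ 0.027 -0.    -0.   ]
[ -7.4 -36.8 -11.7] [ 0.027 -0.    -0.   ]
[ -7.4 -37.1 -10.7] [ 0.027 -0.    -0.   ]
[ -7.3 -37.4  -9.7] [ 0.027 -0.    -0.   ]
[ -7.3 -37.6  -8.6] [ 0.027 -0.    -0.   ]
[ -7.3 -37.8  -7.6] [ 0.027 -0.    -0.   ]
[ -7.3 -38.   -6.6] [ 0.027 -0.    -0.   ]
```

>>> servo_tool --steps "-7 -20 -9 0.02 0 0 50; -9 -35 -15 0.027 0 0 50; -9 -36 -14 0.027 0 0 50; -9 -36 -13 0.027 0 0 50; -9 -37 -12 0.027 0 0 50; -7 -37 -11 0.027 0 0 50; -7 -37 -10 0.027 0 0 50; -7 -38 -9 0.027 0 0 50"

```text
t: 5.2
eef_pos: [418.7, -42.4, 159.1]
tcp_rot: [1.808, 1.569, -1.152]
ft_force: [-0.1, 0.1, -0.2]
opening: 0.626
```

Run:
```python
from h import *
plan([420,45,170],-1.437,4);s=sensors.state();print(s["eef_pos"],s["opening"])
```

```text
[ -2.8 -21.4  -4.3] [ 0.012 -0.    -0.   ]
[ -2.8 -21.5  -4. ] [ 0.012 -0.    -0.   ]
[ -2.7 -21.5  -3.8] [ 0.012 -0.    -0.   ]
[ -2.7 -21.6  -3.5] [ 0.012 -0.    -0.   ]
[418.70726318 -42.40207028 159.10567769] 0.6255619989353312
```

>>> servo_tool --steps "-2 -22 -4 0.012 0 0 50; -2 -22 -4 0.012 0 0 50; -2 -19 -4 0.012 0 0 50; -2 -12 -4 0.012 0 0 50; 0 -5 0 0 0 0 50; 0 0 0 0 0 0 50; 0 0 0 0 0 0 50; 0 0 0 0 0 0 50"

```text
t: 6.0
eef_pos: [418.7, 46.0, 165.7]
tcp_rot: [0.549, 1.568, -2.455]
ft_force: [-0.1, 0.7, -0.9]
opening: 0.623
```

Run:
```python
from h import *
c=get_calibration("wrist");s=sensors.state();print(s["eef_pos"],s["opening"]);np.savez("pics/w5.npz",**c)
p,R=pose();print(R.round(3),np.arctan2(R[1,1],R[0,1]))
p,d=read_camera("wrist");cv2.imwrite("pics/w5.png",p);crop(p,150,0,350,150,4,"pics/w5c.png")
```

```text
[418.67349818  45.99028556 165.73939186] 0.6229523895363195
[[-0.002  0.137 -0.991]
 [-0.001 -0.991 -0.137]
 [-1.     0.001  0.002]] -1.4335010225187792
```

View pics/w5.png

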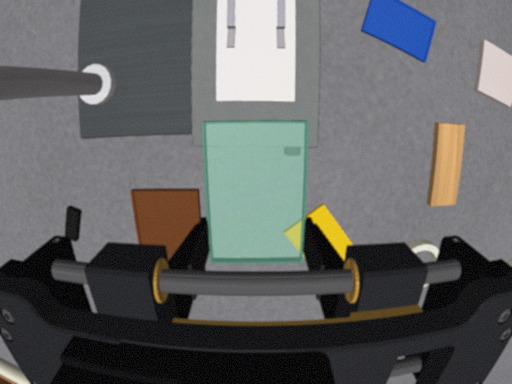

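View pics/w5c.png

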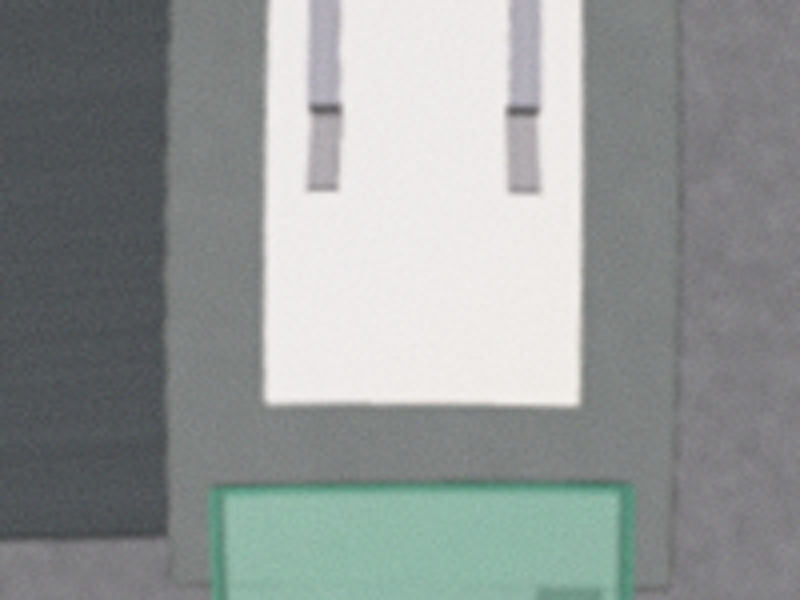

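Run:
```python
from fit import *
c=dict(np.load("pics/w5.npz"))
def w(P,z): return np.array([onz(c,p,z,True)[:2] for p in un(P,150,0,4)])
nl,nr=w([(172,583),(668,590)],36); print("near",nl,nr,np.linalg.norm(nl-nr))
L=w([(168,50),(167,300),(172,560)],36);Rr=w([(682,60),(679,300),(669,560)],36);print(L.round(1).tolist(),Rr.round(1).tolist())
wn=w([(264,405),(581,407),(265,30),(583,30)],36);print("win",wn.round(1).tolist())
t=w([(323,189),(524,192)],48);print("tips",t)
n=w([(324,110),(524,112)],37+2);print("noses",n)
# edges yaw
for A in(L,Rr,wn[[2,0]],wn[[3,1]]): d=A[0]-A[-1];print("yaw",np.arctan2(d[1],d[0]))
d=wn[0]-wn[1];print("win near yaw",np.arctan2(-d[0],d[1])); d=nl-nr;print("near yaw",np.arctan2(-d[0],d[1])); d=t[0]-t[1];print("tips yaw",np.arctan2(-d[0],d[1]),np.linalg.norm(d)); d=n[0]-n[1];print(np.linalg.norm(d))
yaw=np.mean([.134]);u=np.array([np.cos(yaw),np.sin(yaw)])
print("center from near",(nl+nr)/2+135*u, "tips from near x",((t.mean(0)-(nl+nr)/2)@u)-135,"nose",((n.mean(0)-(nl+nr)/2)@u)-135)
v=np.array([-u[1],u[0]])
for nm,q in(("near",(nl+nr)/2),("tips",t.mean(0)),("noses",n.mean(0)),("win",wn[:2].mean(0)),("far",(wn[2]+wn[3])/2)): print(nm,q@v)
p,R=pose();print("tcp v",p[:2]@v)
# held glass corners (top at z tcp-2.6+6)
G=np.array([onz(c,q,pose()[0][2]+3.4,True)[:2] for q in [(204.5,121.5),(307,121.5),(303.5,260),(210,261)]]);print(G,np.linalg.norm(G-np.roll(G,-1,0),axis=1));a=G[0]+G[1]-G[2]-G[3];print("glass yaw",np.arctan2(a[1],a[0]), "g v",G.mean(0)@v, G.mean(0)@u-p[:2]@u)
```

```text
near [446.03930959 114.99294363] [461.67250283 -11.99766381] 127.94925208588478
[[584.4, 133.8], [518.3, 124.4], [452.0, 115.6]] [[599.5, 4.9], [535.8, -2.8], [469.4, -10.9]]
win [[494.1, 96.4], [504.4, 17.8], [591.6, 109.7], [602.5, 30.8]]
tips [[548.46660733  87.77838385]
 [554.25696214  40.38539617]]
noses [[570.54165378  91.40864379]
 [576.75047082  42.66497162]]
yaw 0.1367023699786133
yaw 0.12040887575132146
yaw 0.13588369461517305
yaw 0.131316638941314
win near yaw 0.13063773211329754
near yaw 0.12248882782422968
tips yaw 0.12157491853655708 47.745402812725935
49.137510986661724
center from near [587.64568873  69.53355115] tips from near x -36.68697259769415 nose -14.207689025822049
near -9.598865171883887
tips -10.15414877588023
noses -10.202885495146589
win -10.087640307755066
far -10.12772143120523
tcp v -10.440171379229916
[[484.07751317  83.79903581]
 [491.97206613  26.65361043]
 [404.95525655  12.31727439]
 [395.92817767  72.63546618]] [57.6881583  88.18988423 60.98993699 88.85342219]
glass yaw 0.14456006128025436 g v -10.935855398374422 25.699393959490124
```

Run:
```python
from h import *
plan([475,54.5,55],-1.441,7)
```

```text
[15.8 -0.1 -8.2] [ 0.001  0.    -0.   ]
[15.8 -0.1 -8.2] [ 0.001  0.    -0.   ]
[15.8 -0.1 -8.2] [ 0.001  0.    -0.   ]
[15.8 -0.2 -8.2] [ 0.001  0.    -0.   ]
[15.8 -0.2 -8.1] [ 0.001  0.    -0.   ]
[15.8 -0.2 -8.1] [ 0.001  0.    -0.   ]
[15.8 -0.2 -8.1] [ 0.001  0.    -0.   ]
```

>>> servo_tool --steps "14 -0.2 -8 0.001 0 0 50; 17 -0.2 -9 0.001 0 0 50; 17 -0.2 -9 0.001 0 0 50; 17 -0.2 -8 0.001 0 0 50; 17 -0.2 -8 0.001 0 0 50; 15 -0.2 -8 0.001 0 0 50; 12 -0.2 -8 0.001 0 0 50; 2 0 0 0 0 0 50"

```text
t: 6.85
eef_pos: [479.1, 50.6, 50.7]
tcp_rot: [1.849, 1.569, -1.169]
ft_force: [-0.1, 0.5, -0.9]
opening: 0.625
```

Run:
```python
from h import *
plan([475,54.5,42],-1.441,1)
c=get_calibration("wrist");s=sensors.state();print(s["eef_pos"],s["ft_force"],s["opening"]);np.savez("pics/w6.npz",**c)
p,d=read_camera("wrist");cv2.imwrite("pics/w6.png",p);crop(p,150,40,350,190,4,"pics/w6c.png")
plan([475,54.5,42],-1.441,1)
```

```text
[ 8.7 -4.4  3.6] [-0.006 -0.001 -0.002]
[479.14008823  50.61257263  50.66297227] [-0.11633727  0.50431092 -0.91235174] 0.6250358824476421
[ 8.9 -4.3  3.1] [-0.006 -0.    -0.002]
```

View pics/w6.png

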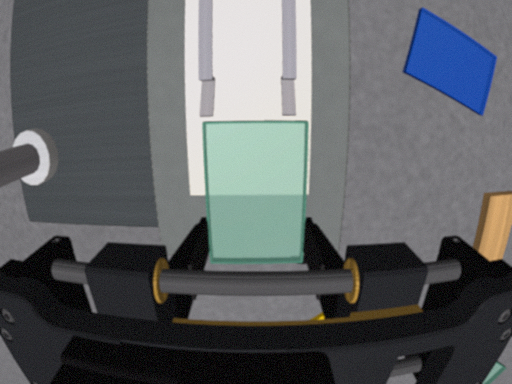

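View pics/w6c.png

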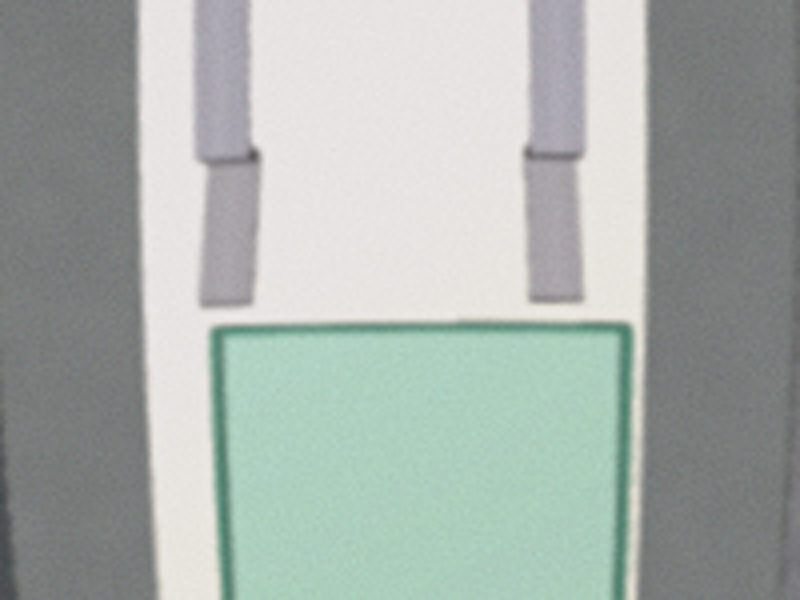

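>>> servo_tool --steps "1 -1.5 1 -0.003 0 0 50; 1 -1.5 1 -0.003 0 0 50; 1 -1 1 0 0 0 50; 1 0 0 0 0 0 50; 0 0 0 0 0 0 50; 0 0 0 0 0 0 50; 0 0 0 0 0 0 50; 0 0 0 0 0 0 50"

```text
t: 7.7
eef_pos: [474.3, 54.0, 49.0]
tcp_rot: [2.436, 1.567, -0.576]
ft_force: [-0.2, -0.2, -0.6]
opening: 0.624
```

Run:
```python
from h import *
c=get_calibration("wrist");s=sensors.state();print(s["eef_pos"],s["ft_force"],s["opening"]);np.savez("pics/w7.npz",**c)
plan([475,54.5,39],-1.441,1)
p,d=read_camera("wrist");cv2.imwrite("pics/w7.png",p);crop(p,150,40,350,190,4,"pics/w7c.png")
plan([475,54.5,39],-1.441,1)
```

```text
[474.28554639  53.97870652  49.03239848] [-0.21051786 -0.23753179 -0.60446929] 0.6243319608104881
[10.  -0.4 -0.7] [ 0.    -0.003 -0.002]
[10.  -0.5 -0.7] [ 0.    -0.003 -0.002]
```

View pics/w7c.png

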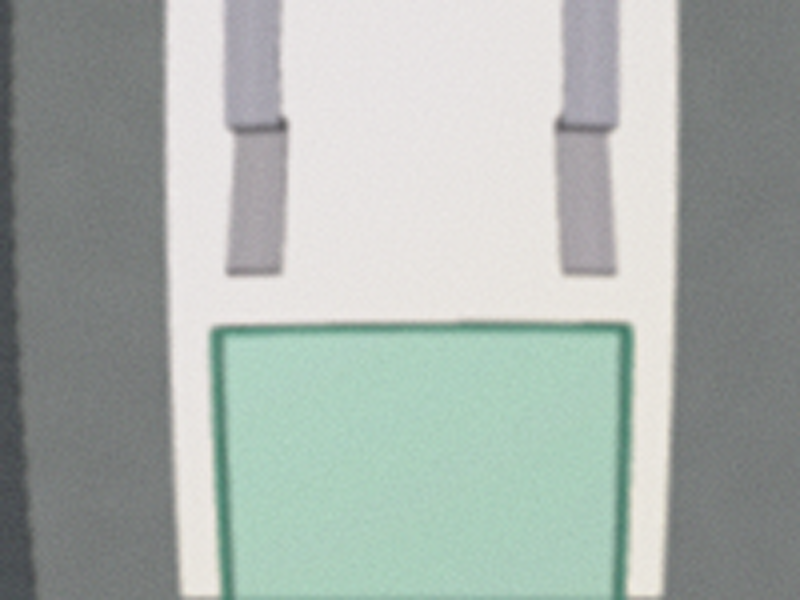

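>>> servo_tool --steps "3 -0.2 -0.3 0.005 0 0 50; 3 -0.2 -0.3 0 0 0 50; 2 0 0 0 0 0 50; 1 0 0 0 0 0 50; 0.5 0 0 0 0 0 50; 0 0 0 0 0 0 50; 0 0 0 0 0 0 50; 0 0 0 0 0 0 50"

```text
t: 8.55
eef_pos: [475.0, 54.4, 38.6]
tcp_rot: [2.428, 1.567, -0.589]
ft_force: [0.5, 0.5, -0.3]
opening: 0.626
```

>>> servo_tool --steps "0.5 0 0 0 0 0 50; 0 0 0 0 0 0 50; 0.4 0 0 0 0 0 50; 0 0 0 0 0 0 50; 0 0 0 0 0 0 50; 0 0 0 0 0 0 50; 0 0 0 0 0 0 50; 0 0 0 0 0 0 50"

```text
t: 9.35
eef_pos: [475.2, 54.4, 38.5]
tcp_rot: [2.551, 1.566, -0.466]
ft_force: [-0.6, 0.6, 1.3]
opening: 0.628
```

Run:
```python
from h import *
c=get_calibration("wrist");s=sensors.state();print(s["eef_pos"],s["ft_force"],s["moment"],s["opening"]);np.savez("pics/w8.npz",**c)
plan([475,54.5,39],-1.441,1)
p,d=read_camera("wrist");cv2.imwrite("pics/w8.png",p);crop(p,150,40,350,190,4,"pics/w8c.png")
p,d=read_camera("scene");cv2.imwrite("pics/s8.png",p);crop(p,190,170,340,280,5,"pics/s8c.png")
```

```text
[475.18297932  54.44651301  38.53519276] [-0.61982623  0.55206585  1.33701303] [0.00119413 0.10106648 0.00011282] 0.6280029191652882
[-0.5 -0.1  0.2] [-0.005 -0.004 -0.003]
```

View pics/w8c.png

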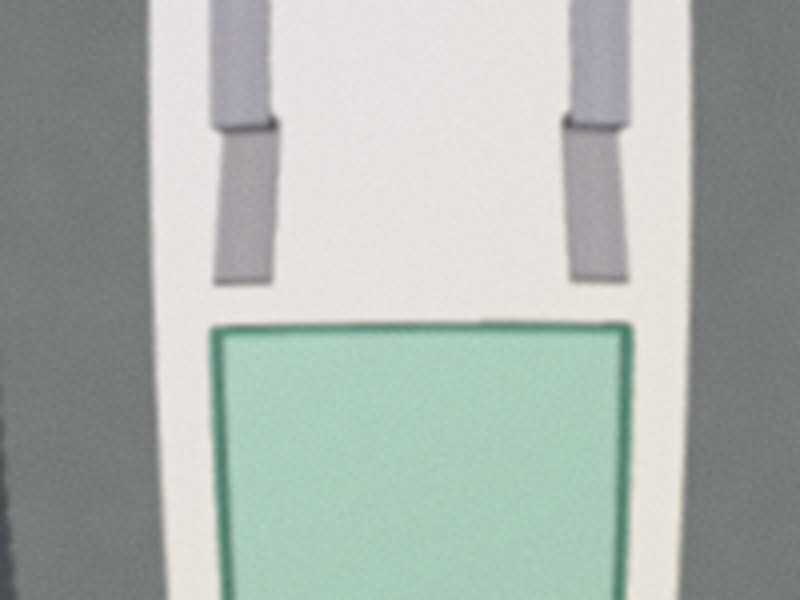

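View pics/s8c.png

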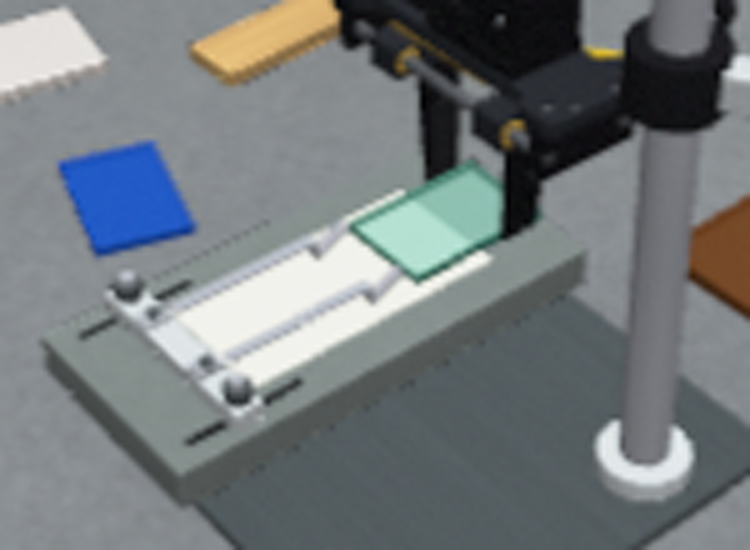

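>>> servo_tool --steps "0 0 0 0 0 0 70; 0 0 0 0 0 0 70; 0 0 0 0 0 0 70; 0 0 0 0 0 0 70; 0 0 0 0 0 0 50; 0 0 0 0 0 0 50; 0 0 0 0 0 0 50; 0 0 0 0 0 0 50"

```text
t: 10.25
eef_pos: [475.3, 54.4, 38.3]
tcp_rot: [2.552, 1.566, -0.465]
ft_force: [-0.1, -0.0, -0.9]
opening: 0.624
```

Run:
```python
from h import *
c=get_calibration("wrist");s=sensors.state();print(s["eef_pos"],s["ft_force"],s["moment"],s["opening"]);np.savez("pics/w9.npz",**c)
plan([475,54.5,39],-1.441,1)
p,d=read_camera("wrist");cv2.imwrite("pics/w9.png",p);crop(p,150,40,350,190,4,"pics/w9c.png")
```

```text
[475.26672333  54.43347623  38.25236526] [-0.12758103 -0.04908047 -0.85722078] [-0.00650076  0.00484767 -0.02057924] 0.6242286295651609
[-0.7 -0.1  0.3] [-0.005 -0.004 -0.002]
```

View pics/w9c.png

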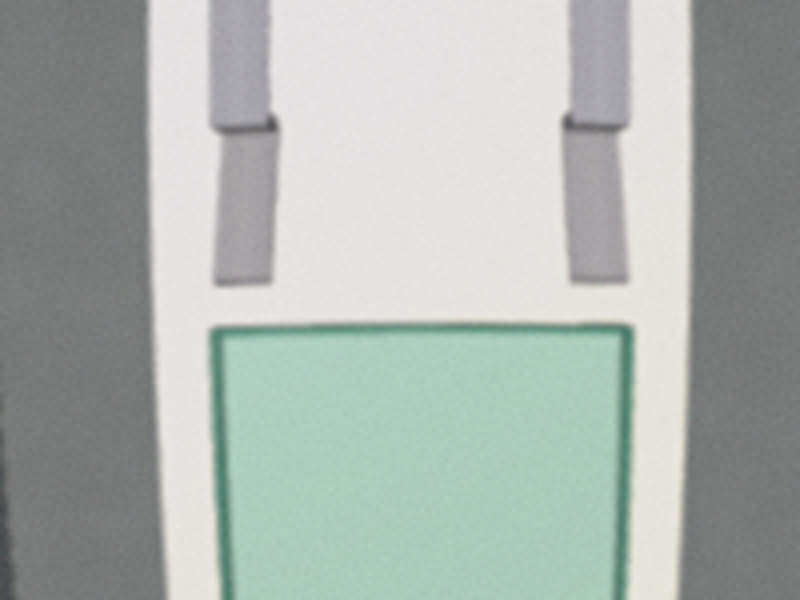

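>>> servo_tool --steps "0 0 -3 -0.003 0 0 50; 0 0 -3 -0.002 0 0 50; 0 0 -3 0 0 0 50; 0 0 -3 0 0 0 50; 0 0 -2 0 0 0 50; 0 0 -1 0 0 0 50; 0 0 0 0 0 0 50; 0 0 0 0 0 0 50"

```text
t: 11.1
eef_pos: [491.7, 56.6, 38.3]
tcp_rot: [2.556, 1.566, -0.456]
ft_force: [-1.1, -0.2, 0.5]
opening: 0.622
```

```bash
cat >> h.py <<'E'
U=np.array([np.cos(.130),np.sin(.130)]);V=np.array([-U[1],U[0]]);C0=np.array([453.3,51.4])+135*U
def stg():
    s=sensors.state();p,R=pose();f=s["ft_force"];q=p[:2]-C0
    print("stage xy",(q@U).round(2),(q@V).round(2),"z",p[2].round(2),"jawyaw-90",(np.arctan2(R[1,1],R[0,1])+np.pi/2).round(4),"F u,v,z",(f[:2]@U).round(2),(f[:2]@V).round(2),f[2].round(2),"M",s["moment"].round(3),"open",round(s["opening"],4),"t",round(s["t"],2),"Rx",R[:,0].round(4))
E
python3 -c "
from h import *
stg()"
```

```text
stage xy -96.21 0.13 z 38.25 jawyaw-90 0.1301 F u,v,z -1.11 -0.06 0.54 M [-0.022  0.083  0.035] open 0.6225 t 11.1 Rx [ 0.0041 -0.002  -1.    ]
```

>>> servo_tool --steps "0 0 -2 0 0 0 50; 0 0 -2 0 0 0 50; 0 0 -2 0 0 0 50; 0 0 -2 0 0 0 50; 0 0 -1 0 0 0 50; 0 0 0 0 0 0 50; 0 0 0 0 0 0 50; 0 0 0 0 0 0 50"

```text
t: 11.9
eef_pos: [498.2, 57.7, 38.2]
tcp_rot: [0.551, 1.567, -2.46]
ft_force: [-2.9, -1.5, 3.8]
opening: 0.626
```

```bash
python3 -c "
from h import *
stg()
p,d=read_camera('wrist');cv2.imwrite('pics/w10.png',p);crop(p,150,40,350,190,4,'pics/w10c.png')
"
```

```text
stage xy -89.61 0.46 z 38.25 jawyaw-90 0.1303 F u,v,z -3.03 -1.11 3.77 M [-0.182  0.613 -0.002] open 0.6261 t 11.9 Rx [-0.0027 -0.0022 -1.    ]
```

View pics/w10c.png

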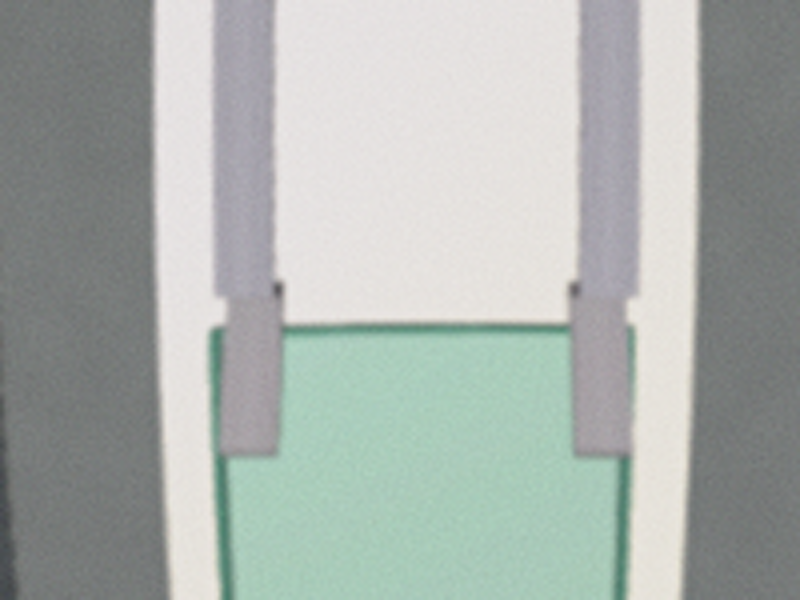

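>>> servo_tool --steps "0 0.2 -3 0 0 0 50; 0 0.2 -3 0 0 0 50; 0 0 -3 0 0 0 50; 0 0 -3 0 0 0 50; 0 0 -2 0 0 0 50; 0 0 0 0 0 0 50; 0 0 0 0 0 0 50; 0 0 0 0 0 0 50"

```text
t: 12.75
eef_pos: [511.6, 59.3, 38.3]
tcp_rot: [0.257, 1.565, -2.754]
ft_force: [-3.5, -0.0, 2.2]
opening: 0.625
```

```bash
python3 -c "
from h import *
stg()
p,d=read_camera('wrist');cv2.imwrite('pics/w11.png',p);crop(p,150,40,350,190,4,'pics/w11c.png')
"
```

```text
stage xy -76.19 0.31 z 38.25 jawyaw-90 0.1307 F u,v,z -3.49 0.42 2.2 M [-0.179  0.432 -0.016] open 0.6247 t 12.75 Rx [-0.0054 -0.0022 -1.    ]
```

View pics/w11c.png

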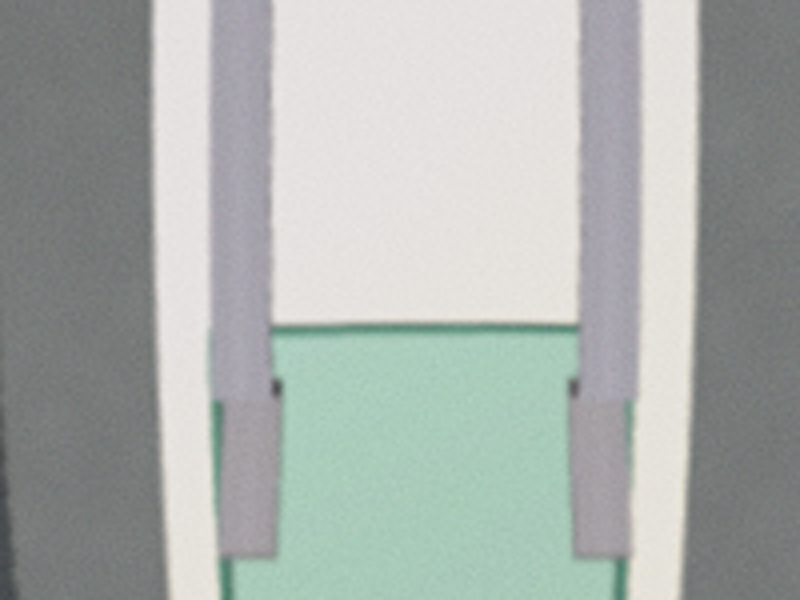

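>>> servo_tool --steps "0 0.1 -4 0 0 0 50; 0 0.1 -4 0 0 0 50; 0 0.1 -4 0 0 0 50; 0 0 -4 0 0 0 50; 0 0 -3 0 0 0 50; 0 0 -1 0 0 0 50; 0 0 0 0 0 0 50; 0 0 0 0 0 0 50"

```text
t: 13.6
eef_pos: [533.2, 61.8, 38.3]
tcp_rot: [0.26, 1.565, -2.751]
ft_force: [-3.1, -1.0, 3.0]
opening: 0.622
```

```bash
python3 -c "
from h import *
stg()
p,d=read_camera('wrist');cv2.imwrite('pics/w12.png',p);crop(p,150,90,350,240,4,'pics/w12c.png')
"
```

```text
stage xy -54.38 -0.04 z 38.25 jawyaw-90 0.1307 F u,v,z -3.19 -0.61 3.04 M [-0.183  0.573 -0.04 ] open 0.6223 t 13.6 Rx [-0.0055 -0.0023 -1.    ]
```

View pics/w12.png

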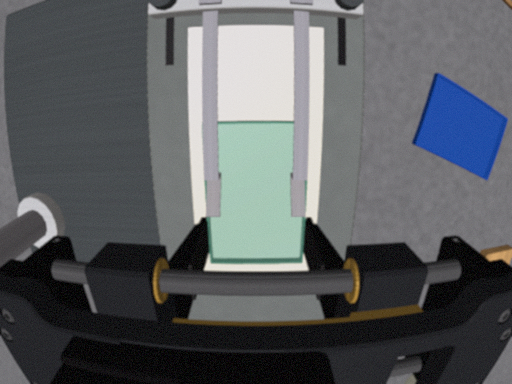

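View pics/w12c.png

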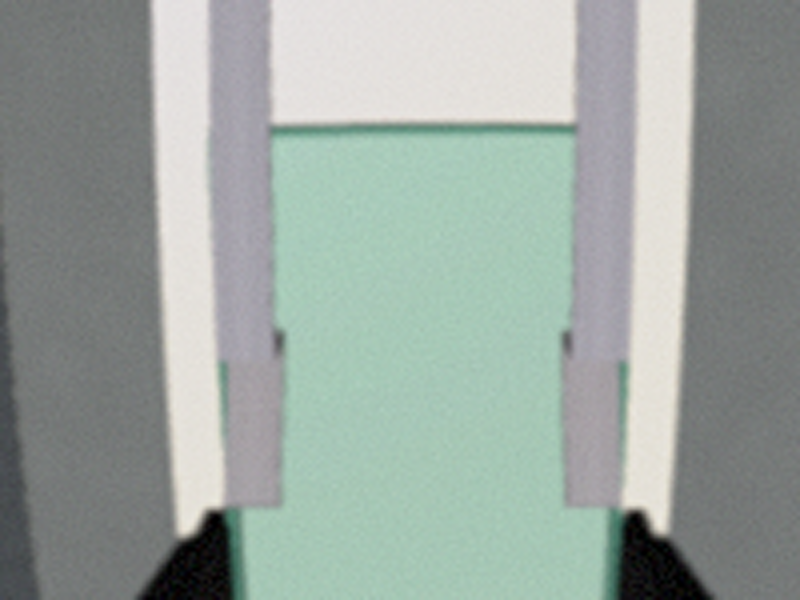

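>>> servo_tool --steps "0 0 0 0 0 0 72; 0 0 0 0 0 0 76; 0 0 0 0 0 0 76; 0 0 5 0 0 0 76; 0 0 10 0 0 0 76; 0 0 12 0 0 0 76; 0 0 12 0 0 0 76; 0 0 4 0 0 0 76"

```text
t: 14.45
eef_pos: [488.3, 55.9, 37.9]
tcp_rot: [0.488, 1.567, -2.523]
ft_force: [-0.0, 0.0, -1.0]
opening: 0.797
```

```bash
python3 -c "
from h import *
stg()
c=get_calibration('wrist');np.savez('pics/w13.npz',**c)
p,d=read_camera('wrist');cv2.imwrite('pics/w13.png',p);crop(p,150,40,350,190,4,'pics/w13c.png')
stg()
"
```

```text
stage xy -99.74 -0.06 z 37.93 jawyaw-90 0.1305 F u,v,z -0.02 0.04 -1.04 M [-0.039  0.015 -0.042] open 0.7967 t 14.45 Rx [-0.0028 -0.002  -1.    ]
stage xy -99.74 -0.08 z 37.98 jawyaw-90 0.1305 F u,v,z 0.18 0.38 0.52 M [ 0.037  0.025 -0.022] open 0.7969 t 14.5 Rx [-0.0028 -0.002  -1.    ]
```

View pics/w13.png

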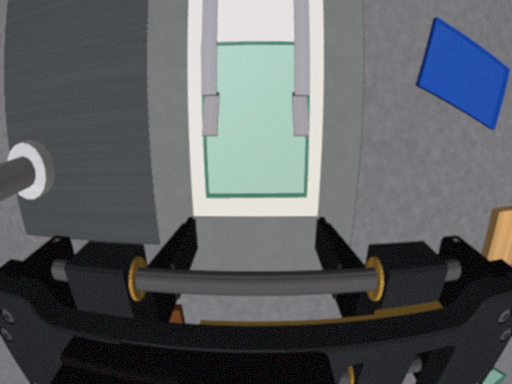

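View pics/w13c.png

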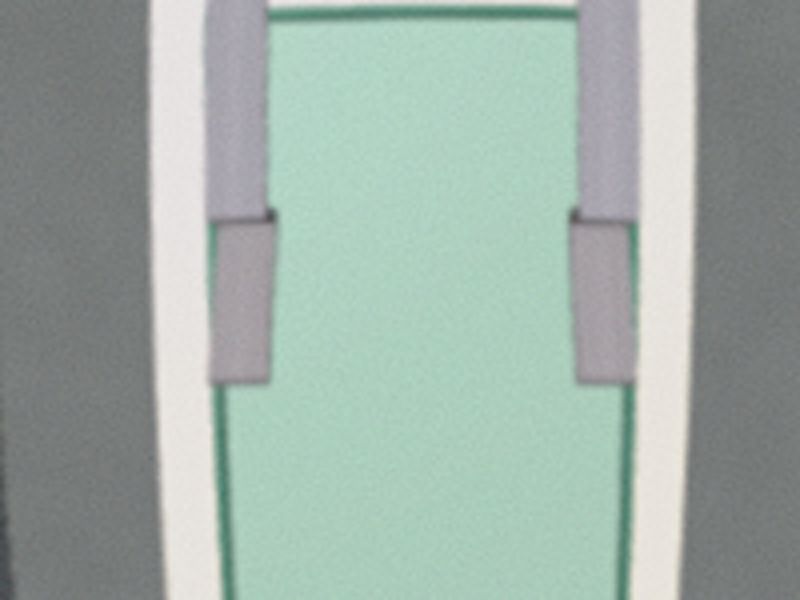

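>>> servo_tool --steps "0 0 0 0 0 0 40; 0 0 0 0 0 0 10; 0 0 0 0 0 0 0; 0 0 0 0 0 0 0; 0 0 0 0 0 0 0; 0 0 -3 0 0 0 0; 0 0 -4 0 0 0 0; 0 0 -2 0 0 0 0"

```text
t: 15.3
eef_pos: [499.3, 57.2, 38.1]
tcp_rot: [0.946, 1.569, -2.066]
ft_force: [0.3, -0.5, 0.8]
opening: 0.186
```

```bash
python3 -c "
from h import *
stg()
c=get_calibration('wrist');np.savez('pics/w14.npz',**c)
p,d=read_camera('wrist');cv2.imwrite('pics/w14.png',p);crop(p,150,120,350,270,4,'pics/w14c.png')
stg()
"
```

```text
stage xy -88.63 -0.23 z 38.09 jawyaw-90 0.1304 F u,v,z 0.25 -0.57 0.8 M [ 0.024 -0.021 -0.001] open 0.1858 t 15.3 Rx [-0.0011 -0.002  -1.    ]
stage xy -88.43 -0.24 z 38.09 jawyaw-90 0.1304 F u,v,z -0.15 0.83 0.38 M [-0.014 -0.022 -0.01 ] open 0.1377 t 15.35 Rx [-9.e-04 -2.e-03 -1.e+00]
```

View pics/w14.png

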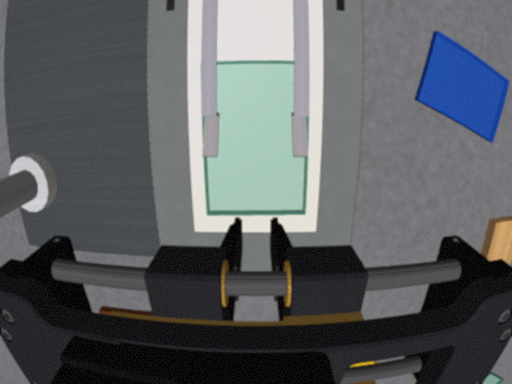

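View pics/w14c.png

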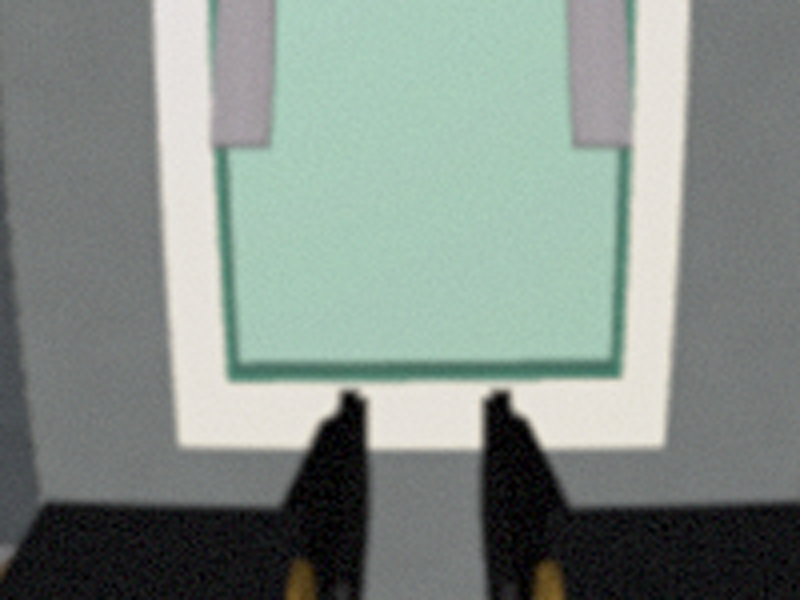

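>>> servo_tool --steps "0 0 0 0 0 0 8; 0 0 -2 0 0 0 8; 0 0 -2 0 0 0 8; 0 0 -3 0 0 0 8; 0 0 -3 0 0 0 8; 0 0 -3 0 0 0 8; 0 0 -3 0 0 0 8; 0 0 0 0 0 0 8"

```text
t: 16.15
eef_pos: [514.6, 59.5, 37.6]
tcp_rot: [0.206, 1.565, -2.805]
ft_force: [-1.5, 0.0, -0.2]
opening: 0.086
```

```bash
python3 -c "
from h import *
stg()
c=get_calibration('wrist');np.savez('pics/w15.npz',**c)
p,d=read_camera('wrist');cv2.imwrite('pics/w15.png',p);crop(p,150,120,350,270,4,'pics/w15c.png')
stg()
"
```

```text
stage xy -73.12 0.07 z 37.65 jawyaw-90 0.1306 F u,v,z -1.53 0.22 -0.21 M [ 0.038  0.207 -0.045] open 0.0857 t 16.15 Rx [-0.0059 -0.0021 -1.    ]
stage xy -73.12 0.06 z 37.68 jawyaw-90 0.1307 F u,v,z -0.73 0.91 0.27 M [0.064 0.094 0.025] open 0.0804 t 16.2 Rx [-0.0056 -0.0021 -1.    ]
```

View pics/w15c.png

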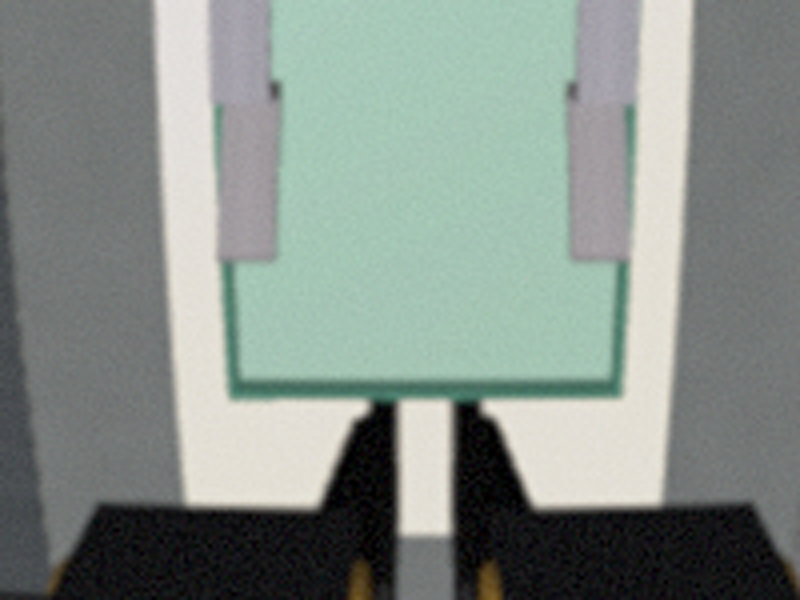

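>>> servo_tool --steps "-0.3 0 -3 0 0 0 8; 0 0 -4 0 0 0 8; 0 0 -4 0 0 0 8; 0 0 -4 0 0 0 8; 0 0 -4 0 0 0 8; 0 0 -3 0 0 0 8; 0 0 -2 0 0 0 8; 0 0 0 0 0 0 8"

```text
t: 17.0
eef_pos: [540.1, 62.9, 37.7]
tcp_rot: [0.168, 1.564, -2.843]
ft_force: [-2.2, -0.0, 1.5]
opening: 0.085
```

```bash
python3 -c "
from h import *
stg()
c=get_calibration('wrist');np.savez('pics/w16.npz',**c)
p,d=read_camera('wrist');cv2.imwrite('pics/w16.png',p);crop(p,150,120,350,270,4,'pics/w16c.png')
stg()
"
```

```text
stage xy -47.41 0.15 z 37.72 jawyaw-90 0.1307 F u,v,z -2.22 0.28 1.51 M [-0.016  0.409  0.052] open 0.0852 t 17.0 Rx [-0.0068 -0.0021 -1.    ]
stage xy -47.48 0.14 z 37.72 jawyaw-90 0.1307 F u,v,z -1.29 0.32 -0.15 M [-0.005  0.195 -0.014] open 0.0834 t 17.05 Rx [-0.0067 -0.0021 -1.    ]
```

View pics/w16.png

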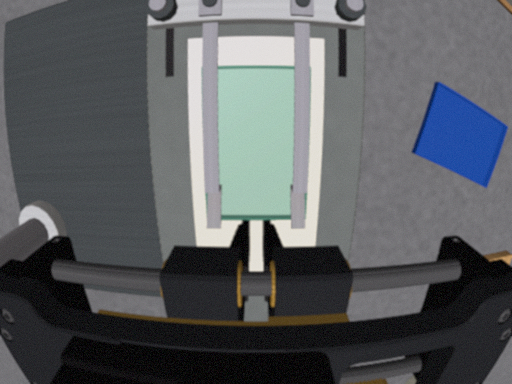

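View pics/w16c.png

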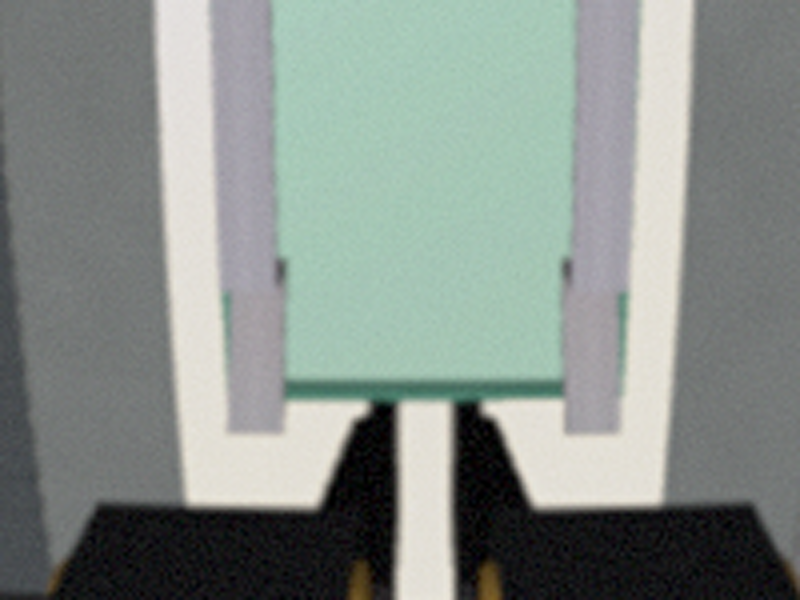

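Run:
```python
from fit import *
c=dict(np.load("pics/w16.npz"))
for nm,uv,z in (("rear L",(290,383),42),("rear R",(560,383),42),("tipL",(256,433),52),("tipR",(592,433),52),("noseL",(283,262),37),("noseR",(565,262),37)):
    q=onz(c,un([uv],150,120,4)[0],z,True)[:2]-C0; print(nm,(q@U).round(1),(q@V).round(1))
for nm,uv,z in (("front L",(220,66),42),("front R",(292,66),42),("barL",(204,23),48),("barR",(310,21),48)):
    q=onz(c,uv,z,True)[:2]-C0; print(nm,(q@U).round(1),(q@V).round(1))
```

```text
rear L -33.5 20.1
rear R -33.5 -20.6
tipL -37.3 24.2
tipR -37.2 -24.4
noseL -15.9 21.1
noseR -15.9 -21.3
front L 53.6 19.4
front R 53.6 -20.0
barL 77.4 27.4
barR 78.7 -29.0
```

>>> servo_tool --steps "0 0 -3 0 0 0 8; 0 0 -3 0 0 0 8; 0 0 -3 0 0 0 8; 0 0 -3 0 0 0 8; 0 0 -2 0 0 0 8; 0 0 -1 0 0 0 8; 0 0 0 0 0 0 8; 0 0 0 0 0 0 8"

```text
t: 17.85
eef_pos: [556.1, 65.0, 37.6]
tcp_rot: [0.163, 1.564, -2.848]
ft_force: [-2.3, -0.2, 1.5]
opening: 0.081
```

```bash
python3 -c "
from h import *
stg()
c=get_calibration('wrist');np.savez('pics/w17.npz',**c)
p,d=read_camera('wrist');cv2.imwrite('pics/w17.png',p);crop(p,150,120,350,270,4,'pics/w17c.png')
stg()
"
```

```text
stage xy -31.32 0.15 z 37.59 jawyaw-90 0.1306 F u,v,z -2.35 0.14 1.54 M [-0.051  0.548  0.002] open 0.0809 t 17.85 Rx [-0.007  -0.0021 -1.    ]
stage xy -31.33 0.16 z 37.6 jawyaw-90 0.1306 F u,v,z -2.91 0.7 0.67 M [-0.019  0.438 -0.003] open 0.0895 t 17.9 Rx [-0.0069 -0.0021 -1.    ]
```

View pics/w17c.png

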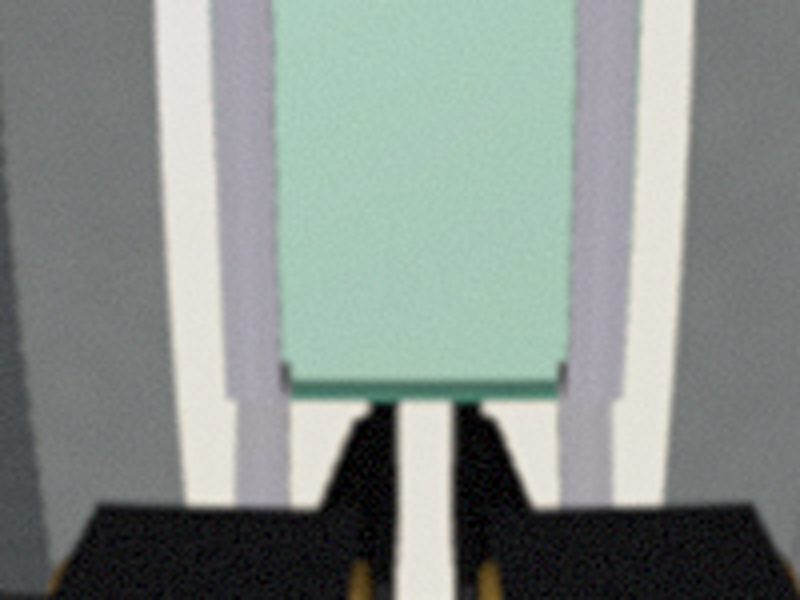

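>>> servo_tool --steps "0 0 -1 0 0 0 8; 0 0 -1 0 0 0 8; 0 0 -1 0 0 0 8; 0 0 -1 0 0 0 8; 0 0 0 0 0 0 8; 0 0 0 0 0 0 8; 0 0 0 0 0 0 8; 0 0 0 0 0 0 8"

```text
t: 18.7
eef_pos: [560.4, 65.6, 37.6]
tcp_rot: [0.164, 1.564, -2.847]
ft_force: [-2.9, -0.9, 1.6]
opening: 0.081
```

```bash
python3 -c "
from h import *
stg()
c=get_calibration('wrist');np.savez('pics/w18.npz',**c)
p,d=read_camera('wrist');cv2.imwrite('pics/w18.png',p);crop(p,150,120,350,270,4,'pics/w18c.png')
stg()
"
```

```text
stage xy -27.01 0.17 z 37.62 jawyaw-90 0.1306 F u,v,z -3.02 -0.47 1.56 M [-0.022  0.513  0.053] open 0.0807 t 18.7 Rx [-0.0068 -0.0021 -1.    ]
stage xy -27.02 0.16 z 37.6 jawyaw-90 0.1306 F u,v,z -1.95 -0.95 2.31 M [-0.008  0.502 -0.018] open 0.0844 t 18.75 Rx [-0.0068 -0.0021 -1.    ]
```

View pics/w18c.png

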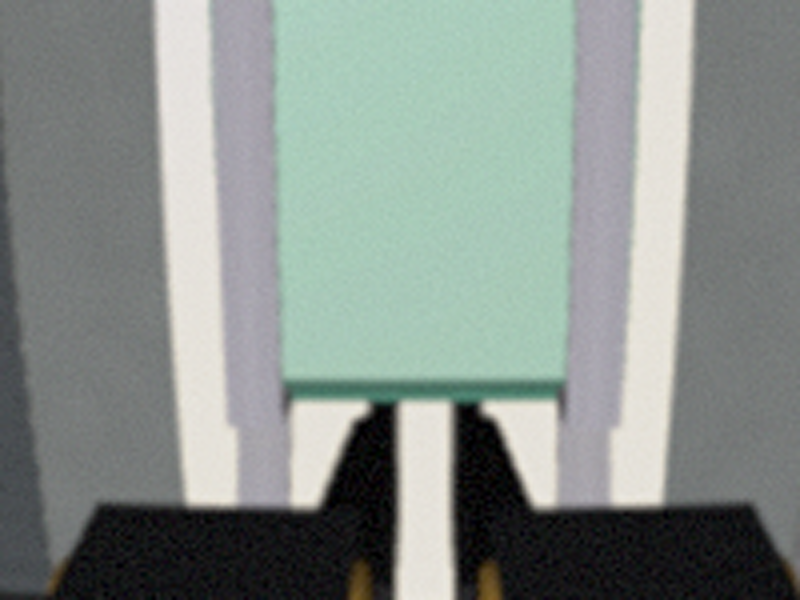

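>>> servo_tool --steps "0 0 -0.8 0 0 0 8; 0 0 -0.8 0 0 0 8; 0 0 -0.8 0 0 0 8; 0 0 0 0 0 0 8; 0 0 0 0 0 0 8; 0 0 0 0 0 0 8; 0 0 0 0 0 0 8; 0 0 0 0 0 0 8"

```text
t: 19.55
eef_pos: [564.7, 65.9, 37.8]
tcp_rot: [0.456, 1.567, -2.555]
ft_force: [0.8, 0.6, 0.1]
opening: 0.085
```

```bash
python3 -c "
from h import *
stg()
c=get_calibration('wrist');np.savez('pics/w19.npz',**c)
p,d=read_camera('wrist');cv2.imwrite('pics/w19.png',p);crop(p,150,120,350,270,4,'pics/w19c.png')
stg()
"
```

```text
stage xy -22.69 -0.03 z 37.82 jawyaw-90 0.1305 F u,v,z 0.88 0.52 0.14 M [ 0.025  0.045 -0.016] open 0.0854 t 19.55 Rx [-0.003 -0.002 -1.   ]
stage xy -22.72 -0.03 z 37.8 jawyaw-90 0.1305 F u,v,z 0.53 -0.11 0.5 M [0.026 0.016 0.002] open 0.084 t 19.6 Rx [-0.003 -0.002 -1.   ]
```

View pics/w19c.png

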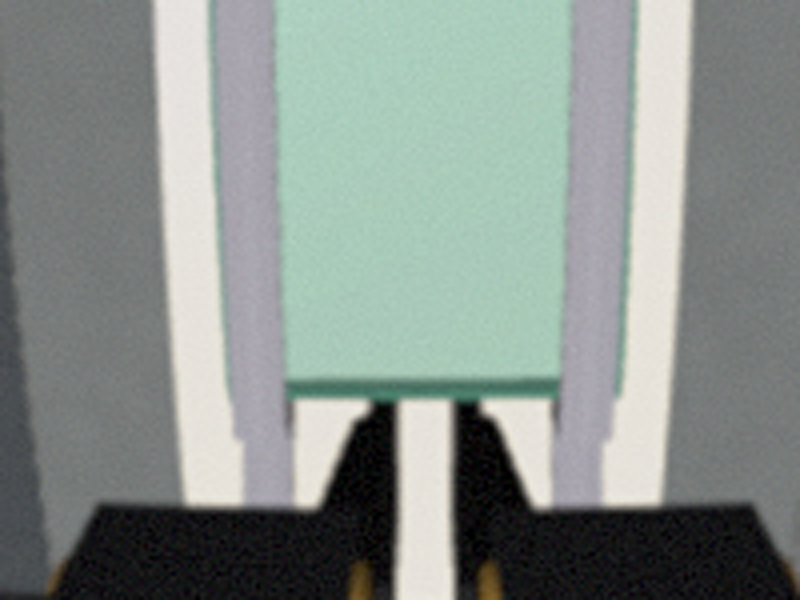

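>>> servo_tool --steps "0 0 -0.4 0 0 0 8; 0 0 -0.3 0 0 0 8; 0 0 -0.2 0 0 0 8; 0 0 0 0 0 0 8; 0 0 0 0 0 0 8; 0 0 0 0 0 0 8; 0 0 0 0 0 0 8; 0 0 0 0 0 0 8"

```text
t: 20.4
eef_pos: [565.0, 66.1, 37.7]
tcp_rot: [0.296, 1.566, -2.715]
ft_force: [-0.2, 0.2, -0.4]
opening: 0.086
```

```bash
python3 -c "
from h import *
stg()
c=get_calibration('wrist');np.savez('pics/w20.npz',**c)
p,d=read_camera('wrist');cv2.imwrite('pics/w20.png',p);crop(p,190,0,320,75,6,'pics/w20c.png')
stg()
"
```

```text
stage xy -22.35 0.1 z 37.74 jawyaw-90 0.1306 F u,v,z -0.22 0.23 -0.45 M [0.054 0.201 0.018] open 0.0863 t 20.4 Rx [-0.0043 -0.002  -1.    ]
stage xy -22.38 0.08 z 37.71 jawyaw-90 0.1305 F u,v,z -0.41 0.47 0.87 M [0.045 0.203 0.065] open 0.0831 t 20.45 Rx [-0.0044 -0.002  -1.    ]
```

View pics/w20c.png

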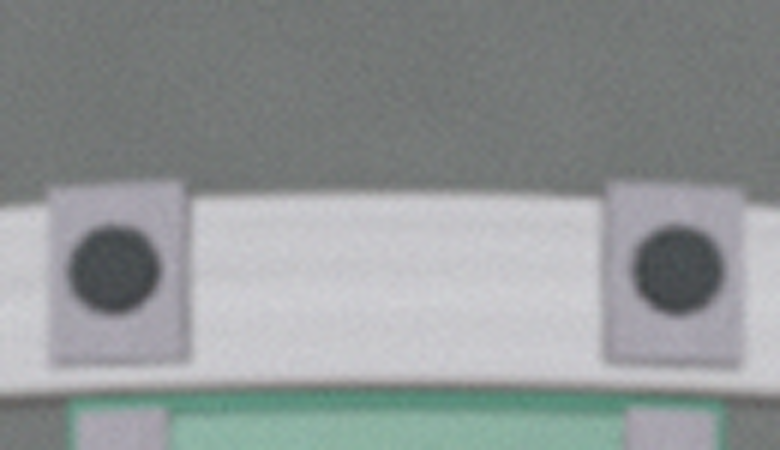

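View pics/w20.png

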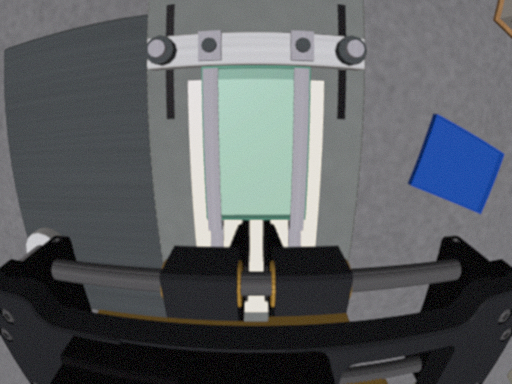

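>>> servo_tool --steps "0 0 -0.6 0 0 0 8; 0 0 -0.6 0 0 0 8; 0 0 -0.6 0 0 0 8; 0 0 0 0 0 0 8; 0 0 0 0 0 0 8; 0 0 0 0 0 0 8; 0 0 0 0 0 0 8; 0 0 0 0 0 0 8"

```text
t: 21.25
eef_pos: [565.0, 66.2, 37.5]
tcp_rot: [0.119, 1.562, -2.892]
ft_force: [-2.6, -0.8, 1.8]
opening: 0.083
```

```bash
python3 -c "
from h import *
stg()
"
```

```text
stage xy -22.29 0.18 z 37.47 jawyaw-90 0.1306 F u,v,z -2.67 -0.51 1.85 M [-0.039  0.509  0.041] open 0.0834 t 21.25 Rx [-0.0087 -0.0022 -1.    ]
```

>>> servo_tool --steps "0 0 1.5 0 0 0 8; 0 0 1.5 0 0 0 8; -6 0 1 0 0 0 8; -12 0 0 0 0 0 8; -15 0 0 0 0 0 8; -18 0 5 0 0 0 8; -20 0 15 0 0 0 8; -20 0 15 0 0 0 8"

```text
t: 22.05
eef_pos: [528.5, 61.3, 133.8]
tcp_rot: [0.307, 1.566, -2.704]
ft_force: [0.7, 0.5, 0.1]
opening: 0.085
```

>>> servo_tool --steps "-5 0 15 0 0 0 8; -5 0 10 0 0 0 8; -2 0 3 0 0 0 8; 0 0 0 0 0 0 8; 0 0 0 0 0 0 8; 0 0 0 0 0 0 8; 0 0 0 0 0 0 8; 0 0 0 0 0 0 8"

```text
t: 22.85
eef_pos: [501.5, 57.5, 151.2]
tcp_rot: [2.409, 1.567, -0.602]
ft_force: [-0.5, -0.7, 0.0]
opening: 0.08
```

```bash
python3 -c "
from h import *
stg()
c=get_calibration('wrist');np.savez('pics/w21.npz',**c)
p,d=read_camera('wrist');cv2.imwrite('pics/w21.png',p);crop(p,190,0,320,110,6,'pics/w21c.png')
p,d=read_camera('scene');cv2.imwrite('pics/s21.png',p);crop(p,190,195,320,275,6,'pics/s21c.png')
p,d=read_camera('top');cv2.imwrite('pics/t21.png',p)
"
```

```text
stage xy -86.38 -0.18 z 151.21 jawyaw-90 0.1304 F u,v,z -0.59 -0.63 0.0 M [-0.002 -0.011  0.027] open 0.0796 t 22.85 Rx [ 0.003 -0.002 -1.   ]
```

View pics/w21.png

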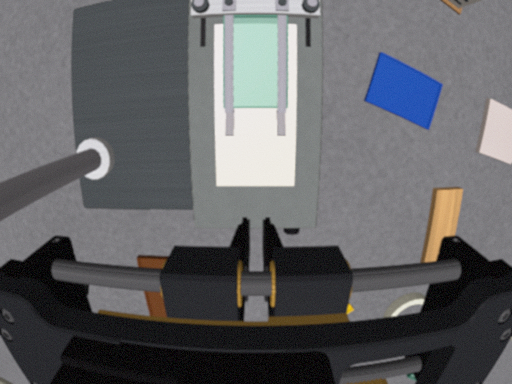

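View pics/w21c.png

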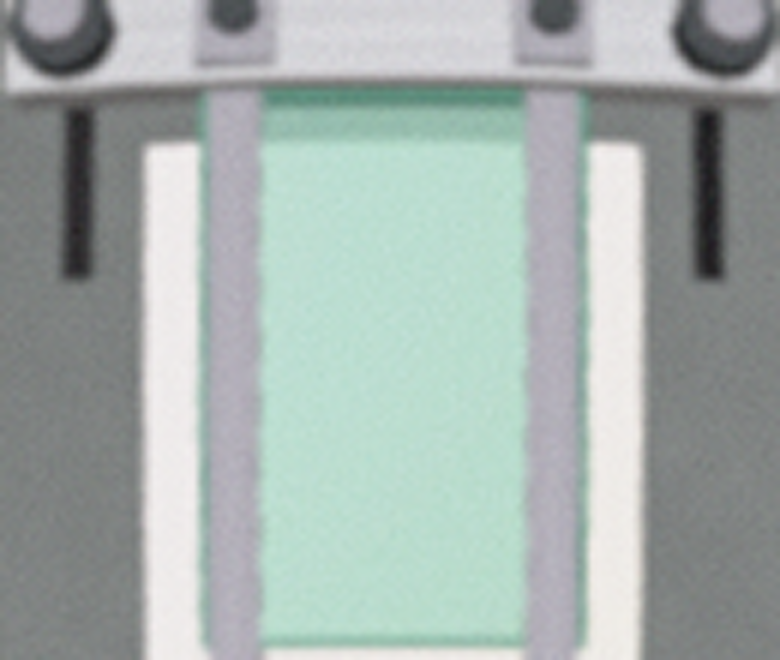

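View pics/s21c.png

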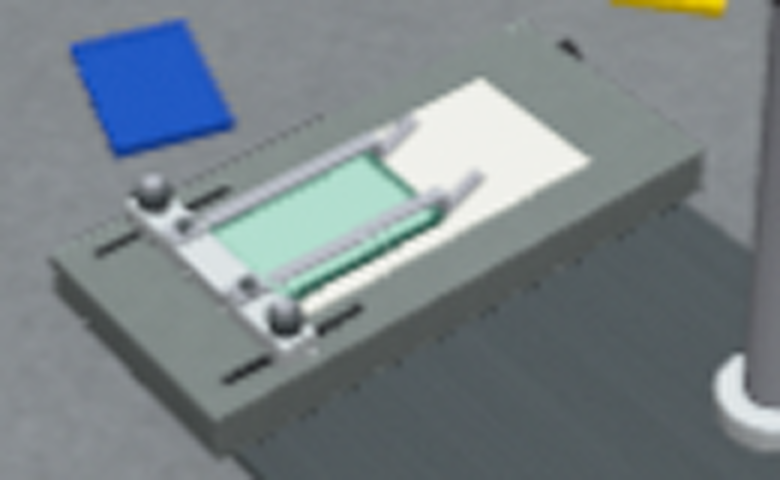

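View pics/s21.png

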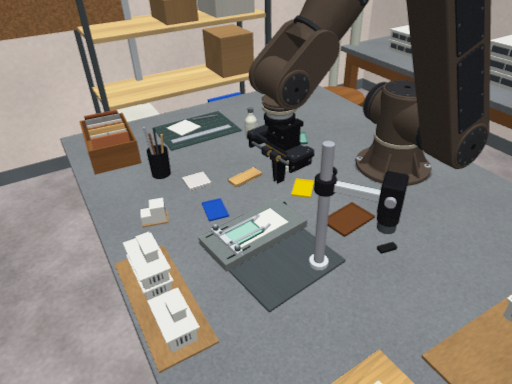

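```bash
python3 -c "
from h import *
from cell import order
s=sensors.state();print(s['t'],s['ft_force'].round(2),abs(s['qvel']).max())
print(order.job_done())
"
```

```text
23.0 [-0.58 -1.28 -0.84] 0.002843918721741343
the job is handed in; nothing more can be done
None
```

The glass is mounted on the light stage, and I handed the job in at 23 s of the 58 s allowed. No verdict came back, so these are my own checks.

**What I did:** I picked up the smaller green plate by its long edges and laid it flat in front of the clips. I then let go and regripped it so it settled flat. I fed it under the lips while gripping it, until both clips rode on it, then let go and pushed its near edge with nearly shut fingers between the clips. I pushed slowly until both clips snapped down, then gave a gentle last push against the bar.

**What the last checks showed:**
- **Forces:** feeding took about 2 to 3.5 N, less than the 5 to 10 N stated for the lips. I only read force at the end of each move, so I may have missed short peaks. After the snap the force dropped to about 0. It then rose to 2.7 N with only 0.06 mm of movement, so the glass is against the bar.
- **Clips:** in the last scene picture both lips are at the same pixels as before the job, so both clips are down behind the near edge.
- **Position:** the side margins to the white window in the last wrist picture are 59 and 55 pixels. That puts the glass within about 0.3 mm of central, and it looks square.
- **Surroundings:** nothing else on the table appears to have moved, by eye. The arm is clear and still, about 150 mm above the table.

**What disagreed:** the top and scene cameras differed by 7 to 8 mm sideways for both the glass and the stage. I relied on the wrist camera and on what I felt during the push instead. The bar appears to sit about 5 mm nearer than its middle setting, going by the wrist camera alone.

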